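Feel for the heavy side of a flywheel and hold it down

TASK

The wooden flywheel on the balancing stand has a lead slug hidden somewhere inside it, and its felt-packed bearings keep it wherever it is left. Take the rim gently between the fingers, with no more than about 25 N of grip, and turn the wheel by hand at least a sixth of a turn to feel which side is heavy; then turn the heavy side straight down and finish still holding the rim, so that I can mark the wheel. Leave everything else on the bench alone.

Things in the scene. Friction and masses are not known exactly. Their poses are not given: they have to be found in the camera images.
- stand: balancing stand, screwed down; origin under the middle of its base. Plywood base 150 (x) by 110 (y) by 18 mm high; two wooden uprights 38 mm wide (x), 12 mm thick, centred 36 mm either side of the wheel (y), their round tops 134 mm above the bench. The spindle runs along y and ends 58 mm either side of the wheel's middle.
- axle (a point): the middle of the wheel, on the spindle, 115 mm above the bench top. Axes are the stand's and do not turn with the wheel: y along the spindle, z up, x level in the plane of the wheel (roughly to the robot's left). The wheel is a plain turned wooden disc 150 mm across and 18 mm thick, with smooth flat faces and a dark hub 42 mm across, 10 mm proud of each face.
- flywheel (a joint): angle of the wheel, rad: 0 with the inlaid line straight up, growing as the top of the wheel moves toward +x of axle (the robot's left). Starts anywhere within half a turn of 0; stops only at 20 rad either way. Bearings drag about 0.22 N m either way, more than the slug's pull, so the wheel never moves by itself: it takes more effort while the heavy side is lifted, less while it sinks.
- mark (a point): outer end, on the rim 75 mm from the spindle, of the thin dark line inlaid flush from hub to rim; turns with the wheel. It does not tell where the slug is: that differs from start to start (by chance it may even start at the bottom). The slug's pull is 0.14 to 0.20 N m when the heavy side is level with the spindle, and goes as the sine of the heavy side's angle from straight down.
- toy_car_b: bystander: loose wooden toy car 62 x 144 x 61 mm, origin at the centre of its underside; not to be disturbed
- cut_horse: bystander: loose flat sawn horse 126 x 156 x 18 mm, lying; origin at the centre of its underside
- pencil: bystander: loose pencil 178 mm long, lying; origin at its middle, underside
- wheel_0: bystander: loose small toy wheel 48 mm across, 14 mm high, lying flat; origin at the centre of its underside

How it is judged:
By the outcome, as a careful person would: the job done as asked, in the order asked, and still so for the second after the job is handed in, while the arm keeps its last pose, push and grip.
It also fails if it takes over 72 s, if anything falls off the work surface, if the arm or the gripper's body presses on something with over 40 N, if the wrist force passes 120 N, or if a joint passes its speed limit or range.

ROBOT

A 6-joint arm with a two-finger parallel gripper is mounted at the origin on a cart in front of the work surface, level with it; the furniture and walls round the work are solid. World frame = base frame: x ahead of the robot, y to its left, z up, the work surface at z = 0. Lengths are in m, angles in rad, forces in N, time in s.
With the tool pointing down it reaches from about 0.425 to 0.95 m from the base axis. Payload 3.5 kg.
Tool frame: the origin (TCP) lies at the very end of the fingers, on their centre line; the grasp point (between the pads) lies 19 mm behind it (ctrl.grip_point_offset is the distance from the TCP to the grasp point, in m); z points along the fingers, y is the line along which they close (so a half turn about z gives the same grasp; the last joint's range is limited). The gripper opens to 85 mm and grips with 20 to 120 N. Pads are 22 mm wide; open, the fingers measure 114 mm over their backs; the gripper's body (76 mm by 85 mm) begins 54 mm behind the grasp point. The pads swing forward as they close: fully open they stand 13 mm farther back than shut.
Start: joints at [-1.482, 0.286, 1.577, -0, 1.279, -0.15], TCP at [0.16, -0.656, 0.231] pointing down, gripper open.
Joint ranges: [-2.77, 2.77], [-0.9, 2.22], [0.21, 2.48], [-1.53, 4.67], [0.24, 2.81], [-2.84, 2.84]. Speed limits (rad/s): [2.79, 2.79, 3.14, 3.14, 3.14, 3.14].

INTERFACE

Orientations are given as a unit quaternion [x, y, z, w].
In Python, from plant import telemetry, vision, ctrl gives the robot as it stands.
- The arm moves only by the tool arm_command, never from a script. Its argument "series" is one flat list of numbers, 7 for each row, row after row: the shift along the tool's x, y, z in cm, then the turn, a rotation vector about the tool's x, y, z in degrees, then the closure, from 0 (fully open) to 1 (shut). A call has 1 to 10 rows; each row is the pose to reach, as a shift and turn from the pose commanded when the call began, along the tool's axes at that moment; what a row does not reach only later rows make up. A row lasts 1/12 s, in which the tool goes at most 41.7 mm and 7.16 degrees, less where a joint would pass 70% of its speed; a pose out of reach is approached as far as the arm can. A call with a gripper value outside its range is refused whole. The fingers move at their own pace and stop on an object; "force" is the grip in N (left out, the last holds). Time passes only in rows, so rows that repeat a pose let the fingers close. It gives the time, the measured TCP pose, the force, the opening and the grip force at its end, in the units of the state.
- telemetry.get_state(): the state, without advancing time (a new reading comes with each control period).
- vision.read_camera(name): name is "scene" or "top" or "wrist"; returns a dict with "color" (480x640x3 uint8, blue, green, red), "K" (3x3 intrinsics, pixels), "D" ([k1, k2, p1, p2, k3] as OpenCV has them; the pictures are not rectified), "rvec" (rotation vector, rad) and "tvec" (3), from world to camera coordinates, as OpenCV has them; the wrist camera has in their place "T_tool_cam" (4x4, takes a point from camera to tool coordinates, whose origin is the TCP and whose axes are the flange's). Camera axes: x right, y down, z forward; pixel columns grow to the right and rows downward; lengths in m; the calibration is good to about 2 mm. A picture is of the moment at which its call begins: read the wrist's pose just before it. There is no depth.
- ctrl.sign_off(): hands the job in; it is judged then, once.
The state is a dict: "time": time; "qpos": joint angles; "dq": joint speeds; "joint_efforts": joint torques, N m; "eef_pos": TCP position; "tcp_rot": TCP orientation; "contact_force": force on the tool from outside, world axes, zero at the start; "wrist_torque": the same for the moment, N m; "opening": opening from 0.0 (shut) to 1.0 (fully open); "finger_force": force on a finger pad.
Only numpy, scipy, OpenCV 4.12 (cv2) and the standard library are available. Lean on these libraries where they do the work, as an engineer would, in place of code of your own. Each camera call takes 0.05 s, during which the arm holds its last target. There are 200 camera calls.

## Working session

There is one attempt and no reset: what is moved stays moved. The work goes in short steps, Python scripts to look and compute and a tool call to move; the robot and the scene stay as the last step left them, time stands still between calls to the robot, and variables do not carry over. Pictures are saved under pics/ and viewed, at most 10 in all, crops included, and the job is handed in when it is done.

Besides the shell and the picture viewer there is one more tool, called after "Call:" as a command line: name --argument value ..., lists and objects as JSON in quotes. arm_command: Moves the arm, as the interface text tells. Its arguments: {"type":"object","properties":{"series":{"type":"array","items":{"type":"number"}},"force":{"type":"number"}},"required":["series"]}

```bash
mkdir -p pics; ls; python3 - <<'E'
from plant import telemetry, vision, ctrl
import cv2,numpy as np
print(telemetry.get_state(), ctrl.grip_point_offset)
for n in ("scene","top"):
    c=vision.read_camera(n); cv2.imwrite(f"pics/{n}0.png",c["color"])
    R=cv2.Rodrigues(c["rvec"])[0]; print(n,c["K"],c["D"],-R.T@c["tvec"],R)
E
```

```text
pics
{'time': 0.0, 'qpos': array([-1.48199100e+00,  2.87192661e-01,  1.57814951e+00,  2.19970361e-05,
        1.27862674e+00, -1.49990426e-01]), 'dq': array([ 0.00152632,  0.00064919, -0.00082707,  0.00016382, -0.00071421,
        0.00033397]), 'joint_efforts': array([ 2.09950235e-04, -4.05977511e+01, -2.92627501e+01, -1.19745664e-04,
        5.79454936e-03, -7.16196553e-06]), 'eef_pos': array([ 0.15964137, -0.65518012,  0.22994407]), 'tcp_rot': array([ 9.92880215e-01,  1.19111151e-01,  4.68659409e-05, -1.18725098e-03]), 'contact_force': array([-0.4120905 ,  0.22580693,  0.50737719]), 'wrist_torque': array([ 0.02916445,  0.03774133, -0.00605268]), 'finger_force': 0.0, 'opening': 1.00204596978588} 0.0187
scene [[459.88163766   0.         316.87748726]
 [  0.         459.88163766 239.9782666 ]
 [  0.           0.           1.        ]] [-0.05797815  0.          0.          0.          0.        ] [0.0610593  0.51137982 0.72104271] [[-0.67087393 -0.74136323 -0.01757093]
 [-0.48576176  0.45723155 -0.74496632]
 [ 0.56032462 -0.4912432  -0.66687063]]
top [[507.91354739   0.         321.44098534]
 [  0.         507.91354739 238.34904811]
 [  0.           0.           1.        ]] [-0.0301216  0.         0.         0.         0.       ] [0.49931559 0.09732994 1.04657746] [[-0.01913434 -0.9994612  -0.02666803]
 [-0.99825206  0.02058934 -0.05539776]
 [ 0.05591699  0.02556141 -0.99810816]]
```

View pics/scene0.png

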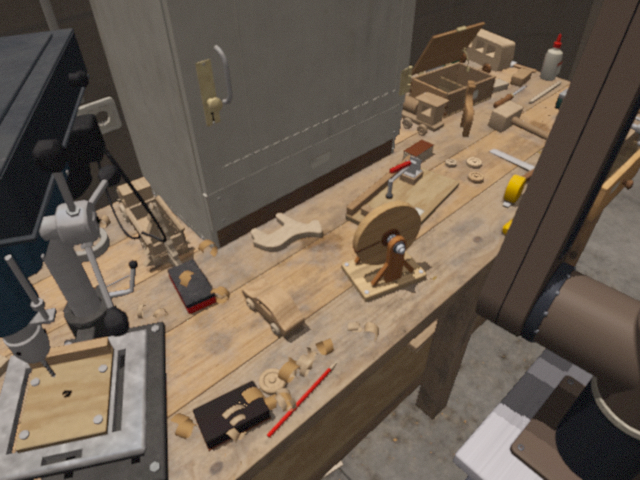

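View pics/top0.png

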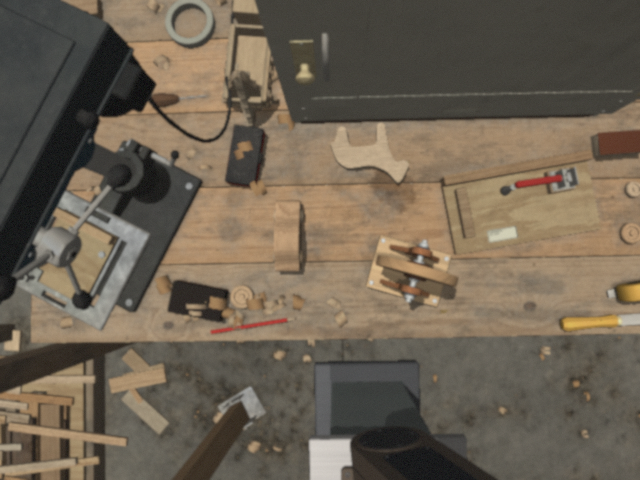

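The scene view shows the wheel on its stand at about (388,240). The top view shows the stand base between about (369,287) and (452,253), with the wheel edge-on from (378,258) to (457,283). The cabinet is behind it, and the car is at (288,237). I'll zoom in on both views.

```bash
python3 - <<'E'
import cv2,numpy as np
t=cv2.imread("pics/top0.png")[222:322,350:470]; s=cv2.imread("pics/scene0.png")[180:310,325:445]
t=cv2.resize(t,None,fx=3.3,fy=3.3,interpolation=cv2.INTER_CUBIC); s=cv2.resize(s,None,fx=3.3,fy=3.3,interpolation=cv2.INTER_CUBIC)
o=np.zeros((max(len(t),len(s)),t.shape[1]+s.shape[1],3),np.uint8); o[:len(t),:t.shape[1]]=t;o[:len(s),t.shape[1]:]=s
print(o.shape);cv2.imwrite("pics/z0.png",o)
E
```

```text
(429, 792, 3)
```

View pics/z0.png

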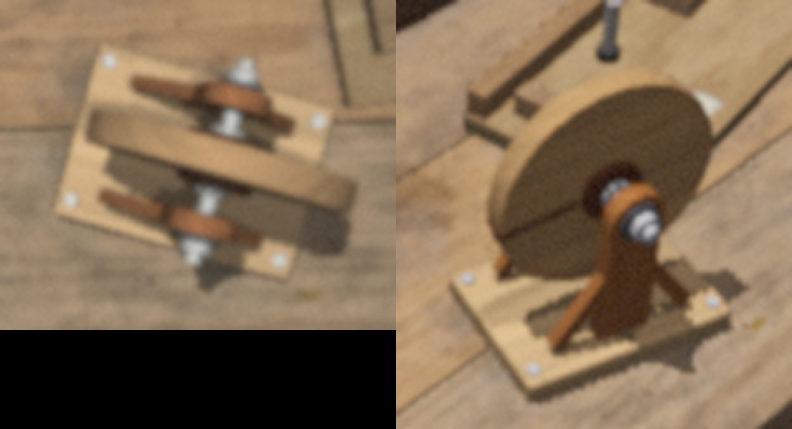

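The crop shows the base corners, the spindle ends near zoomed (245,62) and (197,262), and the inlaid line running left and slightly down in the scene view, from zoomed (585,205) to (505,245). Next I cast rays through these points.

```bash
cat > h.py <<'E'
import numpy as np,cv2
def ray(c,px):
    R=cv2.Rodrigues(np.array(c["rvec"]))[0]
    p=cv2.undistortPoints(np.array([[px]],float),c["K"],np.array(c["D"]))[0,0]
    d=R.T@np.array([p[0],p[1],1]); o=-R.T@np.array(c["tvec"]).ravel()
    return o,d/np.linalg.norm(d)
def plane(c,px,n,p0):
    o,d=ray(c,px); n=np.array(n,float); return o+d*((np.array(p0)-o)@n/(d@n))
def proj(c,P): return cv2.projectPoints(np.array(P,float).reshape(-1,1,3),np.array(c["rvec"]),np.array(c["tvec"]),c["K"],np.array(c["D"]))[0].reshape(-1,2)
E
python3 - <<'E'
from h import *
from plant import vision
T=vision.read_camera("top");S=vision.read_camera("scene")
zt=lambda u,v:(350+u/3.3,222+v/3.3); zs=lambda u,v:(325+(u-396)/3.3,180+v/3.3)
Z=[0,0,1]
B=np.array([plane(T,zt(*p),Z,[0,0,.018]) for p in [(103,47),(333,112),(290,278),(55,212)]])
print(B.round(4),np.linalg.norm(B-np.roll(B,-1,0),axis=1),"mid",B.mean(0))
E1=plane(T,zt(245,62),Z,[0,0,.115]);E2=plane(T,zt(197,262),Z,[0,0,.115])
print("spindle",E1,E2,np.linalg.norm(E1-E2),(E1+E2)/2)
xs=(B[0]-B[1])+(B[3]-B[2]);xs/=np.linalg.norm(xs);ys=np.array([-xs[1],xs[0],0])
print("xaxis",xs,"yaw",np.degrees(np.arctan2(xs[1],xs[0])),"spindle dir",(E2-E1)/np.linalg.norm(E2-E1),ys)
SB=np.array([plane(S,zs(*p),Z,[0,0,.018]) for p in [(450,280),(732,315),(535,390)]]);print("scene corners",SB.round(4))
c=B.mean(0);c[2]=.115
tip=plane(S,zs(640,225),Z,[0,0,.115]);print("spindle tip scene",tip)
for a in [c,(E1+E2)/2]:
  f=a+ys*.009
  for p in [(505,245),(585,205),(545,225)]:
    d=plane(S,zs(*p),ys,f)-a; print(np.degrees(np.arctan2(d@xs,d[2])),np.hypot(d@xs,d[2]))
E
```

```text
[[ 0.5587  0.0026  0.018 ]
 [ 0.5161 -0.1366  0.018 ]
 [ 0.4157 -0.1073  0.018 ]
 [ 0.4584  0.0344  0.018 ]] [0.1456037  0.10450486 0.14801935 0.10519116] mid [ 0.48723819 -0.05173649  0.018     ]
spindle [ 0.54315782 -0.06682783  0.115     ] [ 0.43335115 -0.03718611  0.115     ] 0.11373713943193976 [ 0.48825449 -0.05200697  0.115     ]
xaxis [0.29070752 0.95681197 0.        ] yaw 73.09968099028826 spindle dir [-0.96544255  0.26061597  0.        ] [-0.95681197  0.29070752  0.        ]
scene corners [[ 0.5558  0.009   0.018 ]
 [ 0.41   -0.1     0.018 ]
 [ 0.4528  0.0375  0.018 ]]
spindle tip scene [ 0.44394093 -0.03460522  0.115     ]
104.80493625223154 0.07485206090289259
116.571173304271 0.019891021139528807
107.23804891480944 0.0473710115657548
105.80646629727026 0.07450770821245009
120.56500839290622 0.01975654687000489
108.84878317581212 0.04703824616498588
```

```bash
cat >> h.py <<'E'
from scipy.spatial.transform import Rotation as Ro
C=np.array([.4875,-.0515,.115]); XS=np.array([np.cos(np.radians(73.6)),np.sin(np.radians(73.6)),0]); YS=np.array([-XS[1],XS[0],0])
def tgt(phi,r):  # tool pose at wheel polar angle phi (deg, from up toward +x), TCP radius r
    up=np.cos(np.radians(phi))*np.array([0,0,1])+np.sin(np.radians(phi))*XS
    return C+r*up, Ro.from_matrix(np.column_stack([np.cross(-YS,-up),-YS,-up]))
def delta(s,p,R):
    R0=Ro.from_quat(s["tcp_rot"]); return (R0.inv().apply(p-s["eef_pos"])*100).round(2),np.degrees((R0.inv()*R).as_rotvec()).round(2)
E
python3 - <<'E'
from h import *
from plant import telemetry
s=telemetry.get_state();p,R=tgt(0,.15)
print(delta(s,np.array([.42,-.35,.29]),R),delta(s,p,R))
E
```

```text
(array([ 32.52, -23.53,  -5.91]), array([ -0.07,  -0.06, -59.92])) (array([ 46.14, -50.93,  -3.37]), array([ -0.07,  -0.06, -59.92]))
```

Call:
arm_command --series '[4, -3, -4, 0, 0, -6, 0, 8, -5.5, -6, 0, 0, -12, 0, 12, -8, -6, 0, 0, -18, 0, 16, -11, -6, 0, 0, -24, 0, 20, -14, -6, 0, 0, -30, 0, 24, -17, -6, 0, 0, -36, 0, 28, -20, -6, 0, 0, -42, 0, 31, -23, -6, 0, 0, -48, 0, 33, -26, -6, 0, 0, -54, 0, 35, -29, -6, 0, 0, -60, 0]'

```text
time: 1.03
eef_pos: [0.4071, -0.3388, 0.2911]
tcp_rot: [0.799, 0.602, 0.0, 0.0]
contact_force: [1.4, -0.1, 0.6]
opening: 1.002
finger_force: 0.0
```

Call:
arm_command --series '[4, -0.3, 0.5, 0, 0, 0, 0, 8, -0.6, 1, 0, 0, 0, 0, 12, -0.8, 1.5, 0, 0, 0, 0, 16, -1, 2, 0, 0, 0, 0, 20, -1.2, 2.5, 0, 0, 0, 0, 23, -1.3, 2.5, 0, 0, 0, 0, 24.5, -1.3, 2.5, 0, 0, 0, 0, 24.5, -1.3, 2.5, 0, 0, 0, 0, 24.5, -1.3, 2.5, 0, 0, 0, 0, 24.5, -1.3, 2.5, 0, 0, 0, 0]'

```text
time: 1.87
eef_pos: [0.4625, -0.1024, 0.2662]
tcp_rot: [0.8, 0.6, -0.0, 0.0]
contact_force: [-0.8, 0.0, -0.7]
opening: 0.998
finger_force: 0.0
```

```bash
python3 - <<'E'
from h import *
from plant import telemetry,vision
s=telemetry.get_state();c=vision.read_camera("wrist")
for r in (.15,.045):print(delta(s,*tgt(0,r)))
print(s["contact_force"],s["qpos"].round(2))
# predicted rim top points in the wrist picture
Tt=np.eye(4);Tt[:3,:3]=Ro.from_quat(s["tcp_rot"]).as_matrix();Tt[:3,3]=s["eef_pos"]
Tc=np.linalg.inv(Tt@c["T_tool_cam"]);c["rvec"]=cv2.Rodrigues(Tc[:3,:3])[0];c["tvec"]=Tc[:3,3]
np.save("w0.npy",{k:c[k] for k in("K","D","rvec","tvec")},allow_pickle=True)
top=C+[0,0,.075]
P=[top+YS*.009,top-YS*.009]+[C+YS*.058,C-YS*.058,C+XS*.075,C-XS*.075]
q=proj(c,P);print(q.round(0))
im=c["color"].copy();cv2.imwrite("pics/w0raw.png",im)
for a in q: cv2.circle(im,tuple(int(v) for v in a),3,(0,255,0),-1)
cv2.imwrite("pics/w0.png",im)
E
```

```text
(array([5.59, 0.97, 0.11]), array([-0.  ,  0.03,  0.07]))
(array([ 5.59,  0.97, 10.61]), array([-0.  ,  0.03,  0.07]))
[-0.76931621  0.02237044 -0.70368887] [-0.43 -0.2   2.02 -0.    1.33 -0.15]
[[317. 152.]
 [351. 152.]
 [247. 138.]
 [412. 139.]
 [331.  23.]
 [329. 239.]]
```

View pics/w0.png

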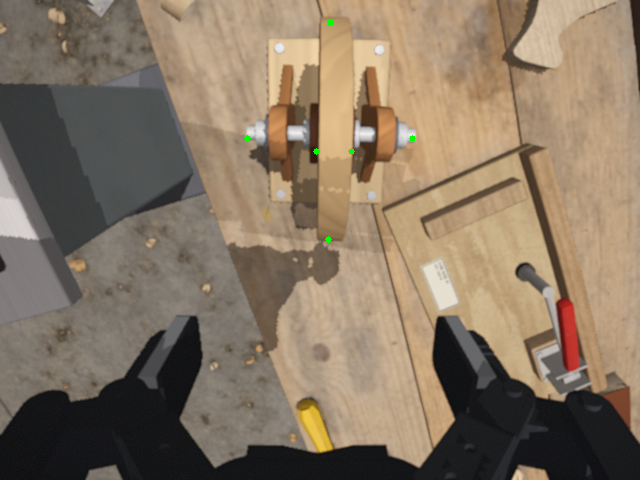

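The wrist view has the spindle ends at about (248,133) and (414,133) and the rim at rows 17 to 240. That puts the true centre about 3 mm further along +XS and 1 mm along -YS than my estimate. I'll move over the wheel and check again.

Call:
arm_command --series '[3, 0.5, 0, 0, 0, 0, 0, 5.9, 1, 0, 0, 0, 0, 0, 5.9, 1, 0, 0, 0, 0, 0, 5.9, 1, 0, 0, 0, 0, 0, 5.9, 1, 0, 0, 0, 0, 0]'

```text
time: 2.33
eef_pos: [0.4886, -0.0491, 0.2661]
tcp_rot: [0.801, 0.599, -0.0, 0.0]
contact_force: [-0.3, 0.5, 0.5]
opening: 1.003
finger_force: 0.0
```

```bash
sed -i 's/^C=.*/C=np.array([.4875,-.0515,.115]); XS=np.array([np.cos(np.radians(73.6)),np.sin(np.radians(73.6)),0]); YS=np.array([-XS[1],XS[0],0]); C=C+.003*XS-.001*YS/' h.py
cat >> h.py <<'E'
def wrist():
    from plant import telemetry,vision
    s=telemetry.get_state();c=dict(vision.read_camera("wrist"))
    Tt=np.eye(4);Tt[:3,:3]=Ro.from_quat(s["tcp_rot"]).as_matrix();Tt[:3,3]=s["eef_pos"]
    Tc=np.linalg.inv(Tt@c["T_tool_cam"]);c["rvec"]=cv2.Rodrigues(Tc[:3,:3])[0];c["tvec"]=Tc[:3,3]
    return s,c
E
python3 - <<'E'
from h import *
s,c=wrist()
for r in (.15,.045):print(delta(s,*tgt(0,r)))
print(s["time"],s["contact_force"],s["qpos"].round(2),s["dq"].round(3))
top=C+[0,0,.075]
q=proj(c,[top+YS*.009,top-YS*.009,C+YS*.058,C-YS*.058,C+XS*.075,C-XS*.075]);print(q.round(0))
im=c["color"].copy()
for a in q: cv2.circle(im,tuple(int(round(v)) for v in a),2,(0,255,0),-1)
x,y=np.clip(q.mean(0).astype(int)-[130,150],0,None);print(x,y)
cv2.imwrite("pics/w1.png",cv2.resize(im[y:y+290,x:x+290],None,fx=2,fy=2))
E
```

```text
(array([0.04, 0.06, 0.11]), array([-0.02,  0.03,  0.02]))
(array([ 0.05,  0.06, 10.61]), array([-0.02,  0.03,  0.02]))
2.3333 [-0.30843242  0.45490858  0.54596817] [-0.31 -0.16  1.98 -0.    1.32 -0.02] [-0.009 -0.006  0.004  0.003 -0.001  0.003]
[[301. 250.]
 [333. 250.]
 [239. 214.]
 [395. 214.]
 [317. 109.]
 [317. 304.]]
186 73
```

View pics/w1.png

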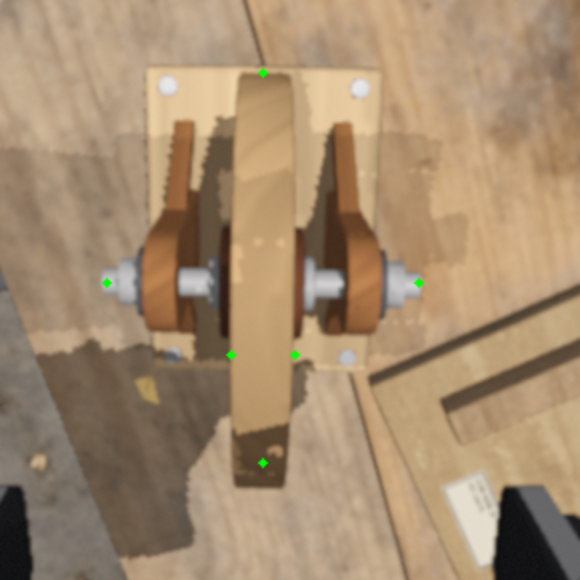

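The spindle ends and rim edges fall on the predicted points, to within about 1 mm. Descending and gripping at 22 N.

Call:
arm_command --series '[0, 0, 3, 0, 0, 0, 0, 0, 0.1, 6, 0, 0, 0, 0, 0, 0.1, 9, 0, 0, 0, 0, 0, 0.1, 10.6, 0, 0, 0, 0, 0, 0.1, 10.6, 0, 0, 0, 0, 0, 0.1, 10.6, 0, 0, 0, 0]'

```text
time: 2.88
eef_pos: [0.4891, -0.0491, 0.1596]
tcp_rot: [0.801, 0.599, -0.001, -0.001]
contact_force: [0.1, -0.6, 0.7]
opening: 1.001
finger_force: 0.0
```

Call:
arm_command --series '[0, 0, 0, 0, 0, 0, 1, 0, 0, 0, 0, 0, 0, 1, 0, 0, 0, 0, 0, 0, 1, 0, 0, 0, 0, 0, 0, 1, 0, 0, 0, 0, 0, 0, 1, 0, 0, 0, 0, 0, 0, 1, 0, 0, 0, 0, 0, 0, 1, 0, 0, 0, 0, 0, 0, 1, 0, 0, 0, 0, 0, 0, 1, 0, 0, 0, 0, 0, 0, 1]' --force 21

```text
time: 3.72
eef_pos: [0.4887, -0.048, 0.161]
tcp_rot: [0.801, 0.599, -0.001, -0.001]
contact_force: [-5.6, 1.3, 6.0]
opening: 0.208
finger_force: 22.6
```

```bash
python3 - <<'E'
from h import *
from plant import telemetry
s=telemetry.get_state();print({k:np.round(v,3) for k,v in s.items()},delta(s,*tgt(0,.045)))
for n,th in((1,2.5),):
  for k in range(1,11):
    a=np.radians(th*k);print(th*k,(-4.5*np.sin(a)).round(2),(4.5*(1-np.cos(a))).round(2))
E
```

```text
{'time': np.float64(3.717), 'qpos': array([-0.305, -0.051,  2.081, -0.   ,  1.115, -0.019]), 'dq': array([-0.   , -0.001,  0.001,  0.001,  0.001,  0.   ]), 'joint_efforts': array([  0.074, -22.649, -27.134,   0.063,  -1.311,  -0.28 ]), 'eef_pos': array([ 0.489, -0.048,  0.161]), 'tcp_rot': array([ 0.801,  0.599, -0.001, -0.001]), 'contact_force': array([-5.645,  1.337,  5.966]), 'wrist_torque': array([ 0.138,  0.867, -0.326]), 'finger_force': np.float64(22.623), 'opening': np.float64(0.208)} (array([-0.07,  0.09,  0.1 ]), array([-0.21,  0.01,  0.03]))
2.5 -0.2 0.0
5.0 -0.39 0.02
7.5 -0.59 0.04
10.0 -0.78 0.07
12.5 -0.97 0.11
15.0 -1.16 0.15
17.5 -1.35 0.21
20.0 -1.54 0.27
22.5 -1.72 0.34
25.0 -1.9 0.42
```

```bash
cat > rec.py <<'E'
from h import *
from plant import telemetry
import json
s=telemetry.get_state(); d={k:np.asarray(v).tolist() for k,v in s.items()}
open("log.jsonl","a").write(json.dumps(d)+"\n")
R=Ro.from_quat(s["tcp_rot"]);z=R.as_matrix()[:,2];e=s["eef_pos"]-C
phi=np.degrees(np.arctan2(e@XS,e[2]));tl=np.degrees(np.arctan2(-z@XS,-z[2]))
F=R.inv().apply(s["contact_force"]);M=R.inv().apply(s["wrist_torque"])
print("t%.2f phi %.1f tilt %.1f rad %.1f F"%(s["time"],phi,tl,np.hypot(e@XS,e[2])*1e3),F.round(2),"M",M.round(3),"grip %.1f"%s["finger_force"],"dq",np.abs(s["dq"]).max().round(2))
E
echo ok
```

```text
ok
```

Call:
arm_command --series '[0, -0.1, -0.1, 0, 0, 0, 1, 0, -0.1, -0.1, 0, 0, 0, 1, 0, -0.1, -0.1, 0, 0, 0, 1]'

```text
time: 3.97
eef_pos: [0.4886, -0.048, 0.1611]
tcp_rot: [0.8, 0.599, -0.0, -0.0]
contact_force: [-0.5, -0.6, 0.2]
opening: 0.21
finger_force: 21.9
```

```bash
python3 rec.py
```

```text
t3.97 phi 0.8 tilt -0.0 rad 46.1 F [-0.68 -0.34 -0.24] M [ 0.19  -0.17   0.326] grip 21.9 dq 0.0
```

Call:
arm_command --series '[0.16, 0, 0, 0, -2, 0, 1, 0.31, 0, 0.01, 0, -4, 0, 1, 0.47, 0, 0.02, 0, -6, 0, 1]'

```text
time: 4.22
eef_pos: [0.4899, -0.0442, 0.1609]
tcp_rot: [0.8, 0.598, -0.043, 0.032]
contact_force: [-0.3, -3.3, -1.9]
opening: 0.211
finger_force: 21.4
```

```bash
python3 rec.py
```

```text
t4.22 phi 5.8 tilt 6.2 rad 46.1 F [-3.    0.62  2.25] M [ 0.1   -0.264  0.401] grip 21.4 dq 0.47
```

Call:
arm_command --series '[0.16, 0, 0, 0, -2, 0, 1, 0.31, 0, 0.01, 0, -4, 0, 1, 0.47, 0, 0.02, 0, -6, 0, 1]'

```text
time: 4.47
eef_pos: [0.4912, -0.0397, 0.1601]
tcp_rot: [0.796, 0.596, -0.085, 0.063]
contact_force: [-0.5, -4.2, -2.4]
opening: 0.208
finger_force: 21.4
```

```bash
python3 rec.py
```

```text
t4.47 phi 11.7 tilt 12.2 rad 46.0 F [-3.56  0.67  3.27] M [ 0.044 -0.287  0.32 ] grip 21.4 dq 0.45
```

Call:
arm_command --series '[0.16, 0, 0, 0, -2, 0, 1, 0.31, 0, 0.01, 0, -4, 0, 1, 0.47, 0, 0.02, 0, -6, 0, 1]'

```text
time: 4.72
eef_pos: [0.4926, -0.0354, 0.1589]
tcp_rot: [0.791, 0.592, -0.126, 0.095]
contact_force: [0.6, -4.7, -2.2]
opening: 0.209
finger_force: 21.3
```

```bash
python3 rec.py
```

```text
t4.72 phi 17.5 tilt 18.2 rad 46.0 F [-3.39  1.9   3.47] M [-0.017 -0.096  0.336] grip 21.3 dq 0.42
```

Call:
arm_command --series '[0.16, 0, 0.03, 0, -2, 0, 1, 0.31, 0, 0.06, 0, -4, 0, 1, 0.47, 0, 0.09, 0, -6, 0, 1]'

```text
time: 4.97
eef_pos: [0.4939, -0.0313, 0.1572]
tcp_rot: [0.783, 0.586, -0.168, 0.125]
contact_force: [0.5, -3.0, 1.5]
opening: 0.208
finger_force: 21.5
```

```bash
python3 rec.py
```

```text
t4.97 phi 23.3 tilt 24.2 rad 45.9 F [-3.11  1.38 -0.23] M [ 0.24  -0.109  0.342] grip 21.5 dq 0.39
```

Call:
arm_command --series '[0.16, 0, 0, 0, -2, 0, 1, 0.31, 0, 0.01, 0, -4, 0, 1, 0.47, 0, 0.02, 0, -6, 0, 1]'

```text
time: 5.22
eef_pos: [0.4952, -0.0273, 0.1551]
tcp_rot: [0.773, 0.578, -0.208, 0.156]
contact_force: [0.2, -4.4, -0.9]
opening: 0.208
finger_force: 21.3
```

```bash
python3 rec.py
```

```text
t5.22 phi 29.2 tilt 30.2 rad 45.9 F [-3.21  1.43  2.86] M [ 0.139 -0.097  0.224] grip 21.3 dq 0.36
```

Call:
arm_command --series '[0.16, 0, 0, 0, -2, 0, 1, 0.31, 0, 0.01, 0, -4, 0, 1, 0.47, 0, 0.02, 0, -6, 0, 1]'

```text
time: 5.47
eef_pos: [0.4963, -0.0236, 0.1526]
tcp_rot: [0.761, 0.57, -0.248, 0.186]
contact_force: [0.3, -3.6, -0.4]
opening: 0.207
finger_force: 21.2
```

```bash
python3 rec.py
```

```text
t5.47 phi 35.0 tilt 36.2 rad 45.9 F [-2.46  1.31  2.31] M [ 0.163 -0.043  0.304] grip 21.2 dq 0.33
```

Call:
arm_command --series '[0.16, 0, 0, 0, -2, 0, 1, 0.31, 0, 0.01, 0, -4, 0, 1, 0.47, 0, 0.02, 0, -6, 0, 1]'

```text
time: 5.72
eef_pos: [0.4975, -0.02, 0.1497]
tcp_rot: [0.747, 0.559, -0.288, 0.216]
contact_force: [0.1, -5.3, 0.5]
opening: 0.203
finger_force: 21.2
```

```bash
python3 rec.py
```

```text
t5.72 phi 40.8 tilt 42.2 rad 45.9 F [-4.1   1.55  2.99] M [0.12  0.001 0.243] grip 21.2 dq 0.3
```

Call:
arm_command --series '[0.16, 0, 0, 0, -2, 0, 1, 0.31, 0, 0.01, 0, -4, 0, 1, 0.47, 0, 0.02, 0, -6, 0, 1]'

```text
time: 5.97
eef_pos: [0.4985, -0.0167, 0.1463]
tcp_rot: [0.731, 0.547, -0.327, 0.245]
contact_force: [0.9, -6.0, -1.5]
opening: 0.207
finger_force: 21.4
```

```bash
python3 rec.py; python3 -c "
import json;print([round(x,2) for x in json.loads(open('log.jsonl').readlines()[-1])['qpos']])"
```

```text
t5.97 phi 46.9 tilt 48.2 rad 45.8 F [-2.55  2.54  5.14] M [ 0.063 -0.032  0.151] grip 21.4 dq 0.28
[0.11, 0.26, 1.94, -0.77, 1.41, 0.72]
```

Call:
arm_command --series '[-0.16, 0, 0, 0, 2, 0, 1, -0.32, 0, 0.01, 0, 4, 0, 1, -0.48, 0, 0.03, 0, 6, 0, 1]'

```text
time: 6.22
eef_pos: [0.4977, -0.0193, 0.1489]
tcp_rot: [0.748, 0.56, -0.285, 0.214]
contact_force: [3.4, -3.7, -3.7]
opening: 0.206
finger_force: 21.9
```

```bash
python3 rec.py
```

```text
t6.22 phi 42.2 tilt 41.8 rad 45.8 F [0.57 4.31 4.51] M [-0.302  0.327  0.302] grip 21.9 dq 0.3
```

Call:
arm_command --series '[-0.16, 0, 0, 0, 2, 0, 1, -0.32, 0, 0.01, 0, 4, 0, 1, -0.48, 0, 0.03, 0, 6, 0, 1]'

```text
time: 6.47
eef_pos: [0.4965, -0.023, 0.1521]
tcp_rot: [0.762, 0.571, -0.244, 0.184]
contact_force: [4.6, -3.6, -4.8]
opening: 0.205
finger_force: 21.6
```

```bash
python3 rec.py
```

```text
t6.47 phi 35.9 tilt 35.7 rad 45.8 F [1.1  5.45 5.19] M [-0.345  0.487  0.326] grip 21.6 dq 0.32
```

Call:
arm_command --series '[-0.16, 0, 0, 0, 2, 0, 1, -0.32, 0, 0.01, 0, 4, 0, 1, -0.48, 0, 0.03, 0, 6, 0, 1]'

```text
time: 6.72
eef_pos: [0.4953, -0.0268, 0.1547]
tcp_rot: [0.774, 0.579, -0.204, 0.154]
contact_force: [3.1, -3.2, -4.3]
opening: 0.205
finger_force: 21.5
```

```bash
python3 rec.py
```

```text
t6.72 phi 29.9 tilt 29.7 rad 45.8 F [0.27 3.82 4.86] M [-0.365  0.413  0.322] grip 21.5 dq 0.35
```

Call:
arm_command --series '[-0.16, 0, 0, 0, 2, 0, 1, -0.32, 0, 0.01, 0, 4, 0, 1, -0.48, 0, 0.03, 0, 6, 0, 1]'

```text
time: 6.97
eef_pos: [0.4941, -0.0309, 0.1569]
tcp_rot: [0.784, 0.586, -0.163, 0.124]
contact_force: [3.2, -1.9, -4.3]
opening: 0.205
finger_force: 21.3
```

```bash
python3 rec.py
```

```text
t6.97 phi 24.0 tilt 23.7 rad 45.9 F [0.9  3.56 4.32] M [-0.292  0.312  0.419] grip 21.3 dq 0.39
```

Call:
arm_command --series '[-0.16, 0, 0, 0, 2, 0, 1, -0.32, 0, 0.01, 0, 4, 0, 1, -0.48, 0, 0.03, 0, 6, 0, 1]'

```text
time: 7.22
eef_pos: [0.4927, -0.0351, 0.1587]
tcp_rot: [0.791, 0.592, -0.122, 0.093]
contact_force: [2.1, -1.7, -5.3]
opening: 0.207
finger_force: 21.3
```

```bash
python3 rec.py
```

```text
t7.22 phi 18.0 tilt 17.7 rad 45.9 F [0.6  2.48 5.37] M [-0.283  0.255  0.377] grip 21.3 dq 0.42
```

Call:
arm_command --series '[-0.16, 0, 0, 0, 2, 0, 1, -0.32, 0, 0.01, 0, 4, 0, 1, -0.48, 0, 0.03, 0, 6, 0, 1]'

```text
time: 7.47
eef_pos: [0.4914, -0.0395, 0.1599]
tcp_rot: [0.797, 0.596, -0.081, 0.062]
contact_force: [1.3, -0.0, -2.9]
opening: 0.208
finger_force: 21.2
```

```bash
python3 rec.py
```

```text
t7.47 phi 12.1 tilt 11.7 rad 45.9 F [0.93 1.22 2.76] M [-0.295  0.142  0.391] grip 21.2 dq 0.45
```

Call:
arm_command --series '[-0.16, 0, 0, 0, 2, 0, 1, -0.32, 0, 0.01, 0, 4, 0, 1, -0.48, 0, 0.03, 0, 6, 0, 1]'

```text
time: 7.72
eef_pos: [0.49, -0.044, 0.1607]
tcp_rot: [0.8, 0.598, -0.039, 0.031]
contact_force: [1.8, 0.4, -4.0]
opening: 0.206
finger_force: 21.2
```

```bash
python3 rec.py
```

```text
t7.72 phi 6.1 tilt 5.7 rad 46.0 F [1.26 1.61 3.94] M [-0.173  0.093  0.405] grip 21.2 dq 0.46
```

Call:
arm_command --series '[-0.16, 0, 0, 0, 2, 0, 1, -0.32, 0, 0.01, 0, 4, 0, 1, -0.48, 0, 0.03, 0, 6, 0, 1]'

```text
time: 7.97
eef_pos: [0.4886, -0.0485, 0.161]
tcp_rot: [0.801, 0.599, 0.003, -0.0]
contact_force: [0.2, 0.0, -2.6]
opening: 0.208
finger_force: 21.2
```

```bash
python3 rec.py
```

```text
t7.97 phi 0.2 tilt -0.3 rad 46.0 F [0.05 0.21 2.56] M [-0.167  0.064  0.327] grip 21.2 dq 0.46
```

```bash
python3 - <<'E'
from h import *
import json
for l in open("log.jsonl"):
    d=json.loads(l);p=np.array(d["eef_pos"]);z=Ro.from_quat(d["tcp_rot"]).as_matrix()[:,2];q=d["qpos"]
    n=np.array([-np.sin(q[0]),np.cos(q[0]),0])   # wrist centre must lie in the arm plane
    tl=np.degrees(np.arctan2(-z@XS,-z[2]))
    print("%.1f"%tl,"Lw %.3f"%(n@p/(n@z)) if abs(n@z)>.1 else "-","q",np.round(q,3),"eff",np.round(d["joint_efforts"],3))
E
```

```text
-0.0 - q [-0.305 -0.053  2.083  0.     1.112 -0.02 ] eff [ 4.2100e-01 -2.5461e+01 -2.7644e+01 -1.2000e-02 -1.9700e-01 -2.9000e-01]
6.2 Lw -0.692 q [-0.241 -0.035  2.069 -0.12   1.115  0.098] eff [  0.952 -26.921 -27.879   0.403  -0.15   -0.583]
12.2 Lw -0.232 q [-0.18  -0.009  2.054 -0.234  1.131  0.21 ] eff [  1.401 -28.142 -27.667   0.196  -0.056  -0.585]
18.2 Lw -0.079 q [-0.121  0.024  2.037 -0.343  1.157  0.316] eff [ 1.7230e+00 -2.9400e+01 -2.7347e+01  1.1000e-02  7.7000e-02 -5.4500e-01]
24.2 Lw -0.003 q [-0.066  0.063  2.019 -0.444  1.194  0.414] eff [  1.203 -29.072 -25.994  -0.272  -0.173  -0.508]
30.2 Lw 0.041 q [-0.015  0.107  2.    -0.538  1.238  0.503] eff [  1.73  -30.877 -25.732  -0.388   0.074  -0.468]
36.2 Lw 0.069 q [ 0.031  0.156  1.98  -0.624  1.29   0.583] eff [  2.037 -32.265 -25.093  -0.513   0.251  -0.434]
42.2 Lw 0.089 q [ 0.072  0.208  1.96  -0.701  1.346  0.654] eff [  2.344 -33.624 -24.361  -0.604   0.413  -0.393]
48.2 Lw 0.103 q [ 0.109  0.264  1.94  -0.773  1.406  0.717] eff [  3.039 -35.085 -23.481  -0.554   0.598  -0.348]
41.8 Lw 0.088 q [ 0.071  0.207
[... 169 characters left out ...]
598  -1.177   1.491  -0.164]
29.7 Lw 0.038 q [-0.017  0.104  2.002 -0.531  1.232  0.499] eff [  2.426 -31.116 -26.319  -1.135   1.267  -0.168]
23.7 Lw -0.008 q [-0.069  0.059  2.021 -0.437  1.188  0.409] eff [  2.196 -29.884 -26.941  -1.063   1.02   -0.172]
17.7 Lw -0.087 q [-0.124  0.021  2.039 -0.335  1.152  0.31 ] eff [  1.923 -28.734 -27.459  -0.964   0.774  -0.144]
11.7 Lw -0.250 q [-0.183 -0.012  2.056 -0.226  1.126  0.204] eff [  1.65  -27.724 -27.905  -0.854   0.534  -0.133]
5.7 - q [-0.245 -0.037  2.071 -0.111  1.112  0.091] eff [  1.417 -26.705 -28.132  -0.685   0.33   -0.131]
-0.3 - q [-0.309 -0.055  2.085  0.005  1.109 -0.024] eff [  1.172 -25.924 -28.27   -0.504   0.153  -0.119]
```

```bash
cat > fit.py <<'E'
from h import *
import json
L=[json.loads(l) for l in open("log.jsonl")]
def tilt(d):
    z=Ro.from_quat(d["tcp_rot"]).as_matrix()[:,2]; return np.arctan2(-z@XS,-z[2])
ph=np.array([tilt(d) for d in L]);q=np.array([d["qpos"] for d in L]);tau=np.array([d["joint_efforts"] for d in L]);dq=np.array([d["dq"] for d in L])
P=[np.polynomial.Polynomial.fit(ph,q[:,i],5) for i in range(6)]
dQ=np.column_stack([p.deriv()(ph) for p in P]);T=(tau*dQ).sum(1)
rate=(dq*dQ).sum(1)/(dQ**2).sum(1)
E
python3 - <<'E'
from fit import *
for i in range(len(L)): print(i,"%.1f rate %.2f T %.3f"%(np.degrees(ph[i]),rate[i],T[i]), np.abs([q[i,j]-P[j](ph[i]) for j in range(6)]).max().round(4))
E
```

```text
0 -0.0 rate -0.00 T 0.099 0.0016
1 6.2 rate 0.42 T -2.288 0.0016
2 12.2 rate 0.42 T -3.680 0.0015
3 18.2 rate 0.42 T -5.163 0.0015
4 24.2 rate 0.42 T -6.712 0.0014
5 30.2 rate 0.42 T -8.312 0.0015
6 36.2 rate 0.42 T -9.894 0.0013
7 42.2 rate 0.42 T -11.348 0.0009
8 48.2 rate 0.42 T -12.526 0.0
9 41.8 rate -0.43 T -9.484 0.0011
10 35.7 rate -0.42 T -8.118 0.0013
11 29.7 rate -0.41 T -6.446 0.0014
12 23.7 rate -0.41 T -4.744 0.0015
13 17.7 rate -0.41 T -3.101 0.0014
14 11.7 rate -0.42 T -1.546 0.0015
15 5.7 rate -0.42 T -0.068 0.0016
16 -0.3 rate -0.42 T 1.373 0.0014
```

The joint torques are smooth, so comparing sweeps at the same tilt but different wheel angles will separate the slug's pull from arm gravity. I'll continue the backward sweep to -48 deg.

Call:
arm_command --series '[-0.16, 0, 0, 0, 2, 0, 1, -0.32, 0, 0.01, 0, 4, 0, 1, -0.48, 0, 0.03, 0, 6, 0, 1]'

```text
time: 8.22
eef_pos: [0.4871, -0.053, 0.1608]
tcp_rot: [0.8, 0.598, 0.044, -0.032]
contact_force: [-0.2, 1.1, -2.1]
opening: 0.208
finger_force: 21.3
```

```bash
python3 rec.py
```

```text
t8.22 phi -5.7 tilt -6.3 rad 46.0 F [ 0.76 -0.56  2.15] M [-0.075 -0.019  0.347] grip 21.3 dq 0.46
```

Call:
arm_command --series '[-0.16, 0, 0, 0, 2, 0, 1, -0.32, 0, 0.01, 0, 4, 0, 1, -0.48, 0, 0.03, 0, 6, 0, 1]'

```text
time: 8.47
eef_pos: [0.4857, -0.0575, 0.1601]
tcp_rot: [0.796, 0.596, 0.086, -0.063]
contact_force: [-0.4, 2.1, -2.0]
opening: 0.209
finger_force: 21.4
```

```bash
python3 rec.py
```

```text
t8.47 phi -11.6 tilt -12.3 rad 46.1 F [ 1.44 -1.02  2.36] M [-0.013 -0.039  0.386] grip 21.4 dq 0.44
```

Call:
arm_command --series '[-0.16, 0, 0, 0, 2, 0, 1, -0.32, 0, 0.01, 0, 4, 0, 1, -0.48, 0, 0.03, 0, 6, 0, 1]'

```text
time: 8.72
eef_pos: [0.4844, -0.0619, 0.159]
tcp_rot: [0.79, 0.592, 0.128, -0.094]
contact_force: [-1.7, 1.1, 0.2]
opening: 0.206
finger_force: 21.5
```

```bash
python3 rec.py
```

```text
t8.72 phi -17.6 tilt -18.3 rad 46.1 F [ 0.65 -1.91 -0.  ] M [ 0.058 -0.067  0.395] grip 21.5 dq 0.41
```

Call:
arm_command --series '[-0.16, 0, 0, 0, 2, 0, 1, -0.32, 0, 0.01, 0, 4, 0, 1, -0.48, 0, 0.03, 0, 6, 0, 1]'

```text
time: 8.97
eef_pos: [0.483, -0.0662, 0.1573]
tcp_rot: [0.783, 0.586, 0.169, -0.125]
contact_force: [-3.8, 1.5, 0.2]
opening: 0.212
finger_force: 21.8
```

```bash
python3 rec.py
```

```text
t8.97 phi -23.5 tilt -24.2 rad 46.1 F [ 0.43 -4.08 -0.07] M [ 0.103 -0.113  0.328] grip 21.8 dq 0.38
```

Call:
arm_command --series '[-0.16, 0, 0, 0, 2, 0, 1, -0.32, 0, 0.01, 0, 4, 0, 1, -0.48, 0, 0.03, 0, 6, 0, 1]'

```text
time: 9.22
eef_pos: [0.4817, -0.0703, 0.1552]
tcp_rot: [0.773, 0.579, 0.209, -0.156]
contact_force: [-3.8, 2.6, 1.2]
opening: 0.207
finger_force: 22.0
```

```bash
python3 rec.py
```

```text
t9.22 phi -29.4 tilt -30.2 rad 46.1 F [ 1.83 -4.34 -0.35] M [ 0.158 -0.035  0.301] grip 22.0 dq 0.35
```

Call:
arm_command --series '[-0.16, 0, 0, 0, 2, 0, 1, -0.32, 0, 0.01, 0, 4, 0, 1, -0.48, 0, 0.03, 0, 6, 0, 1]'

```text
time: 9.47
eef_pos: [0.4805, -0.0742, 0.1527]
tcp_rot: [0.761, 0.57, 0.249, -0.186]
contact_force: [-5.4, 2.2, 2.0]
opening: 0.206
finger_force: 22.3
```

```bash
python3 rec.py
```

```text
t9.47 phi -35.4 tilt -36.2 rad 46.2 F [ 1.69 -5.8  -1.3 ] M [ 0.291 -0.077  0.324] grip 22.3 dq 0.32
```

Call:
arm_command --series '[-0.16, 0, 0, 0, 2, 0, 1, -0.32, 0, 0.01, 0, 4, 0, 1, -0.48, 0, 0.03, 0, 6, 0, 1]'

```text
time: 9.72
eef_pos: [0.4794, -0.0778, 0.1497]
tcp_rot: [0.746, 0.56, 0.289, -0.216]
contact_force: [-5.4, 2.0, 2.1]
opening: 0.205
finger_force: 22.7
```

```bash
python3 rec.py
```

```text
t9.72 phi -41.3 tilt -42.2 rad 46.2 F [ 1.77 -5.75 -1.29] M [ 0.302 -0.031  0.266] grip 22.7 dq 0.29
```

Call:
arm_command --series '[-0.16, 0, 0, 0, 2, 0, 1, -0.32, 0, 0.01, 0, 4, 0, 1, -0.48, 0, 0.03, 0, 6, 0, 1]'

```text
time: 9.97
eef_pos: [0.4783, -0.081, 0.1463]
tcp_rot: [0.73, 0.548, 0.327, -0.245]
contact_force: [-5.5, 1.1, 3.5]
opening: 0.208
finger_force: 23.0
```

```bash
python3 rec.py; python3 -c "
import json;print([round(x,2) for x in json.loads(open('log.jsonl').readlines()[-1])['qpos']])"
```

```text
t9.97 phi -47.3 tilt -48.2 rad 46.2 F [ 2.27 -5.59 -2.69] M [ 0.379 -0.016  0.238] grip 23.0 dq 0.26
[-0.75, 0.11, 2.12, 0.74, 1.42, -0.78]
```

The wheel has now been turned through 96 deg. I'll open slightly, swing back around the rim with open fingers, and regrip at +48 deg.

Call:
arm_command --series '[0, 0, 0, 0, 0, 0, 0.4, 0, 0, 0, 0, 0, 0, 0.4, 0, 0, 0, 0, 0, 0, 0.4, 0, 0, 0, 0, 0, 0, 0.4, 0, 0, 0, 0, 0, 0, 0.4]'

```text
time: 10.38
eef_pos: [0.4794, -0.0816, 0.1459]
tcp_rot: [0.731, 0.548, 0.326, -0.243]
contact_force: [-0.2, 0.2, 0.9]
opening: 0.598
finger_force: 0.0
```

```bash
python3 - <<'E'
from h import *
from plant import telemetry
s=telemetry.get_state();R=Ro.from_quat(s["tcp_rot"])
print(s["time"],s["opening"],s["finger_force"],R.inv().apply(s["contact_force"]).round(2),R.inv().apply(s["wrist_torque"]).round(3),delta(s,*tgt(-48,.046)))
S=vision=__import__("plant").vision.read_camera("scene");cv2.imwrite("pics/s1.png",S["color"])
im=cv2.resize(S["color"][130:310,300:480],None,fx=3,fy=3,interpolation=cv2.INTER_CUBIC);cv2.imwrite("pics/s1z.png",im)
E
```

```text
10.3833 0.5980327346955803 0.0 [ 0.74 -0.22 -0.5 ] [ 0.003 -0.392  0.028] (array([-0.01,  0.03,  0.01]), array([0.  , 0.05, 0.14]))
```

View pics/s1z.png

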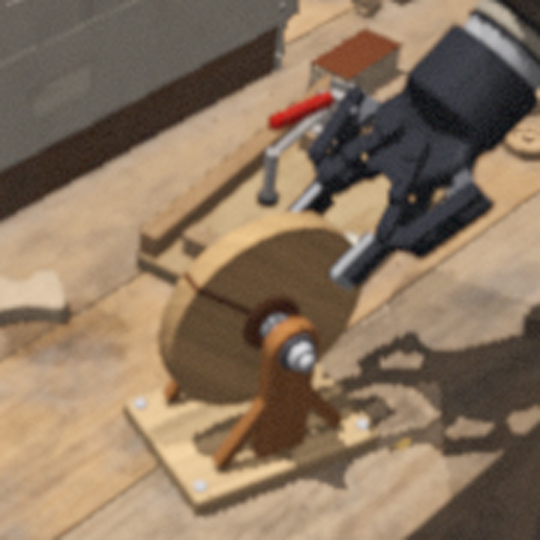

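Free-air readings at this tilt show an M bias of about -0.39 N m, from the tool's own weight. After correcting for it, the drag comes out near 0.22 N m. The heavy side looks to have started near -90 deg (robot's right) and to be near -138 deg now. In the scene picture the mark is at zoomed (185,278), up and to the left, consistent with about -48 deg of turn and no slip. I'll swing back in the air and record the bias.

```bash
cp log.jsonl sweep0.jsonl; sed -i 's/"log.jsonl"/sys.argv[1]/; s/^import json/import json,sys/' rec.py; python3 rec.py air.jsonl
```

```text
t10.43 phi -48.0 tilt -48.0 rad 45.9 F [ 0.79  0.34 -0.33] M [-0.005 -0.381  0.006] grip 0.0 dq 0.0
```

Call:
arm_command --series '[0.48, 0, 0.03, 0, -6, 0, 0.4, 0.96, 0, 0.1, 0, -12, 0, 0.4, 1.42, 0, 0.23, 0, -18, 0, 0.4, 1.87, 0, 0.4, 0, -24, 0, 0.4, 1.87, 0, 0.4, 0, -24, 0, 0.4]'

```text
time: 10.85
eef_pos: [0.485, -0.065, 0.1594]
tcp_rot: [0.781, 0.589, 0.167, -0.122]
contact_force: [-0.1, -0.9, -0.2]
opening: 0.606
finger_force: 0.0
```

```bash
python3 rec.py air.jsonl
```

```text
t10.85 phi -20.5 tilt -23.8 rad 47.4 F [-0.89  0.19 -0.13] M [ 0.003 -0.189  0.001] grip 0.0 dq 0.12
```

Call:
arm_command --series '[0.48, 0, 0.03, 0, -6, 0, 0.4, 0.96, 0, 0.1, 0, -12, 0, 0.4, 1.42, 0, 0.23, 0, -18, 0, 0.4, 1.87, 0, 0.4, 0, -24, 0, 0.4, 1.87, 0, 0.4, 0, -24, 0, 0.4]'

```text
time: 11.27
eef_pos: [0.489, -0.0463, 0.1606]
tcp_rot: [0.799, 0.601, -0.0, 0.0]
contact_force: [0.1, 0.6, 0.8]
opening: 0.603
finger_force: 0.0
```

```bash
python3 rec.py air.jsonl
```

```text
t11.27 phi 3.0 tilt 0.0 rad 45.6 F [ 0.64 -0.05 -0.76] M [0.049 0.026 0.05 ] grip 0.0 dq 0.14
```

Call:
arm_command --series '[0.48, 0, 0.03, 0, -6, 0, 0.4, 0.96, 0, 0.1, 0, -12, 0, 0.4, 1.42, 0, 0.23, 0, -18, 0, 0.4, 1.87, 0, 0.4, 0, -24, 0, 0.4, 1.87, 0, 0.4, 0, -24, 0, 0.4]'

```text
time: 11.68
eef_pos: [0.4928, -0.029, 0.1539]
tcp_rot: [0.782, 0.588, -0.168, 0.122]
contact_force: [-0.4, 1.0, -0.8]
opening: 0.601
finger_force: 0.0
```

```bash
python3 rec.py air.jsonl
```

```text
t11.68 phi 27.2 tilt 24.0 rad 43.8 F [ 1.1  -0.66  0.36] M [-0.04   0.159  0.016] grip 0.0 dq 0.12
```

Call:
arm_command --series '[0.48, 0, 0.03, 0, -6, 0, 0.4, 0.96, 0, 0.1, 0, -12, 0, 0.4, 1.42, 0, 0.23, 0, -18, 0, 0.4, 1.87, 0, 0.4, 0, -24, 0, 0.4, 1.87, 0, 0.4, 0, -24, 0, 0.4]'

```text
time: 12.1
eef_pos: [0.496, -0.0155, 0.1409]
tcp_rot: [0.73, 0.549, -0.329, 0.24]
contact_force: [-0.5, -0.6, -0.4]
opening: 0.603
finger_force: 0.0
```

```bash
python3 rec.py air.jsonl; python3 - <<'E'
from h import *
from plant import telemetry
print(delta(telemetry.get_state(),*tgt(48,.046)))
E
```

```text
t12.10 phi 52.6 tilt 48.1 rad 42.7 F [-0.17 -0.3   0.85] M [0.021 0.416 0.005] grip 0.0 dq 0.07
(array([-0.35,  0.29, -0.35]), array([-0.38,  0.06,  0.53]))
```

```bash
python3 - <<'E'
from h import *
from plant import telemetry
import json
d=json.loads(open("sweep0.jsonl").readlines()[8]);s=telemetry.get_state()
print(delta(s,np.array(d["eef_pos"]),Ro.from_quat(d["tcp_rot"])))
for l in open("air.jsonl"):
    a=json.loads(l);print(np.round(a["qpos"],3),np.round(a["joint_efforts"],3))
E
```

```text
(array([-0.44,  0.27, -0.33]), array([-0.44, -0.14,  0.53]))
[-0.749  0.113  2.119  0.737  1.421 -0.777] [-3.7000e-02 -2.7535e+01 -2.2994e+01  1.1650e+00  1.1510e+00 -1.0000e-03]
[-0.551 -0.041  2.117  0.431  1.209 -0.455] [  0.251 -24.181 -25.3     0.415   0.254   0.389]
[-3.010e-01 -5.200e-02  2.083e+00 -1.000e-03  1.111e+00 -2.100e-02] [  0.564 -25.036 -27.439  -0.388  -0.061   0.496]
[-0.063  0.067  2.021 -0.44   1.193  0.411] [  0.692 -29.276 -27.657  -1.157   0.412   0.432]
[ 0.109  0.271  1.943 -0.766  1.404  0.713] [  0.628 -35.516 -26.166  -1.638   1.26    0.286]
```

Call:
arm_command --series '[-0.44, 0.27, -0.33, -0.4, -0.1, 0.5, 0.4, -0.44, 0.27, -0.33, -0.4, -0.1, 0.5, 0.4, -0.44, 0.27, -0.33, -0.4, -0.1, 0.5, 1, -0.44, 0.27, -0.33, -0.4, -0.1, 0.5, 1, -0.44, 0.27, -0.33, -0.4, -0.1, 0.5, 1, -0.44, 0.27, -0.33, -0.4, -0.1, 0.5, 1, -0.44, 0.27, -0.33, -0.4, -0.1, 0.5, 1, -0.44, 0.27, -0.33, -0.4, -0.1, 0.5, 1]' --force 21

```text
time: 12.77
eef_pos: [0.4984, -0.0172, 0.1521]
tcp_rot: [0.733, 0.544, -0.325, 0.246]
contact_force: [-5.4, 3.2, 5.1]
opening: 0.206
finger_force: 24.5
```

```bash
python3 rec.py log.jsonl
```

```text
t12.77 phi 41.7 tilt 48.2 rad 49.7 F [-2.83 -6.05 -4.53] M [ 1.406 -0.049 -0.021] grip 24.5 dq 0.0
```

Call:
arm_command --series '[-0.16, 0, 0, 0, 2, 0, 1, -0.32, 0, 0.01, 0, 4, 0, 1, -0.48, 0, 0.03, 0, 6, 0, 1]'

```text
time: 13.02
eef_pos: [0.4974, -0.0204, 0.1548]
tcp_rot: [0.749, 0.557, -0.286, 0.217]
contact_force: [-3.9, 2.6, 2.5]
opening: 0.207
finger_force: 24.6
```

```bash
python3 rec.py log.jsonl
```

```text
t13.02 phi 36.7 tilt 42.1 rad 49.7 F [-0.64 -4.48 -2.8 ] M [ 1.243 -0.084  0.125] grip 24.6 dq 0.29
```

Call:
arm_command --series '[-0.16, 0, 0, 0, 2, 0, 1, -0.32, 0, 0.01, 0, 4, 0, 1, -0.48, 0, 0.03, 0, 6, 0, 1]'

```text
time: 13.27
eef_pos: [0.4962, -0.0242, 0.1576]
tcp_rot: [0.763, 0.567, -0.246, 0.188]
contact_force: [-4.9, 1.0, 1.8]
opening: 0.208
finger_force: 24.5
```

```bash
python3 rec.py log.jsonl
```

```text
t13.27 phi 31.1 tilt 36.1 rad 49.7 F [-1.47 -4.97 -1.25] M [ 1.085 -0.111  0.113] grip 24.5 dq 0.32
```

Call:
arm_command --series '[-0.16, 0, 0, 0, 2, 0, 1, -0.32, 0, 0.01, 0, 4, 0, 1, -0.48, 0, 0.03, 0, 6, 0, 1]'

```text
time: 13.52
eef_pos: [0.495, -0.0282, 0.1598]
tcp_rot: [0.775, 0.577, -0.206, 0.158]
contact_force: [-4.1, 0.9, 2.0]
opening: 0.207
finger_force: 24.5
```

```bash
python3 rec.py log.jsonl
```

```text
t13.52 phi 25.6 tilt 30.1 rad 49.7 F [-1.25 -4.18 -1.57] M [ 0.952 -0.195  0.166] grip 24.5 dq 0.35
```

Call:
arm_command --series '[-0.16, 0, 0, 0, 2, 0, 1, -0.32, 0, 0.01, 0, 4, 0, 1, -0.48, 0, 0.03, 0, 6, 0, 1]'

```text
time: 13.77
eef_pos: [0.4938, -0.0322, 0.1616]
tcp_rot: [0.784, 0.584, -0.165, 0.127]
contact_force: [-3.7, 1.6, 0.8]
opening: 0.203
finger_force: 24.6
```

```bash
python3 rec.py log.jsonl
```

```text
t13.77 phi 20.4 tilt 24.0 rad 49.7 F [ 0.11 -4.   -0.98] M [ 0.952 -0.059  0.197] grip 24.6 dq 0.39
```

Call:
arm_command --series '[-0.16, 0, 0, 0, 2, 0, 1, -0.32, 0, 0.01, 0, 4, 0, 1, -0.48, 0, 0.03, 0, 6, 0, 1]'

```text
time: 14.02
eef_pos: [0.4924, -0.0364, 0.1631]
tcp_rot: [0.792, 0.59, -0.124, 0.096]
contact_force: [-4.3, 1.2, -0.5]
opening: 0.204
finger_force: 24.7
```

```bash
python3 rec.py log.jsonl
```

```text
t14.02 phi 15.0 tilt 18.0 rad 49.8 F [ 0.1  -4.48  0.47] M [ 0.919 -0.129  0.232] grip 24.7 dq 0.41
```

Call:
arm_command --series '[-0.16, 0, 0, 0, 2, 0, 1, -0.32, 0, 0.01, 0, 4, 0, 1, -0.48, 0, 0.03, 0, 6, 0, 1]'

```text
time: 14.27
eef_pos: [0.4911, -0.0408, 0.1641]
tcp_rot: [0.797, 0.595, -0.082, 0.065]
contact_force: [-3.6, 0.2, -0.8]
opening: 0.208
finger_force: 24.9
```

```bash
python3 rec.py log.jsonl
```

```text
t14.27 phi 9.6 tilt 12.0 rad 49.8 F [-0.64 -3.49  0.91] M [ 0.926 -0.207  0.292] grip 24.9 dq 0.44
```

Call:
arm_command --series '[-0.16, 0, 0, 0, 2, 0, 1, -0.32, 0, 0.01, 0, 4, 0, 1, -0.48, 0, 0.03, 0, 6, 0, 1]'

```text
time: 14.52
eef_pos: [0.4897, -0.0451, 0.1647]
tcp_rot: [0.8, 0.598, -0.04, 0.033]
contact_force: [-3.2, 1.4, -1.1]
opening: 0.212
finger_force: 25.1
```

```bash
python3 rec.py log.jsonl
```

```text
t14.52 phi 4.4 tilt 6.0 rad 49.9 F [ 0.58 -3.46  1.04] M [ 0.879 -0.107  0.312] grip 25.1 dq 0.46
```

Call:
arm_command --series '[-0.16, 0, 0, 0, 2, 0, 1, -0.32, 0, 0.01, 0, 4, 0, 1, -0.48, 0, 0.03, 0, 6, 0, 1]'

```text
time: 14.77
eef_pos: [0.4883, -0.0495, 0.1649]
tcp_rot: [0.801, 0.599, 0.002, 0.002]
contact_force: [-4.2, 1.4, -0.9]
opening: 0.208
finger_force: 25.3
```

```bash
python3 rec.py log.jsonl
```

```text
t14.77 phi -1.0 tilt -0.0 rad 49.9 F [ 0.17 -4.41  0.83] M [ 0.949 -0.157  0.377] grip 25.3 dq 0.47
```

Call:
arm_command --series '[0, -0.08, 0, 0, 0, 0, 1, 0, -0.08, 0, 0, 0, 0, 1]' --force 20

```text
time: 14.93
eef_pos: [0.4882, -0.05, 0.1649]
tcp_rot: [0.801, 0.598, 0.001, 0.004]
contact_force: [-4.6, 0.2, -2.4]
opening: 0.207
finger_force: 25.2
```

```bash
python3 rec.py log.jsonl
```

```text
t14.93 phi -1.5 tilt 0.1 rad 49.9 F [-1.08 -4.46  2.36] M [ 0.875 -0.123  0.333] grip 25.2 dq 0.02
```

Call:
arm_command --series '[-0.17, 0, 0, 0, 2, 0, 1, -0.35, 0, 0.01, 0, 4, 0, 1, -0.52, 0, 0.03, 0, 6, 0, 1]'

```text
time: 15.18
eef_pos: [0.487, -0.0538, 0.1647]
tcp_rot: [0.799, 0.599, 0.044, -0.029]
contact_force: [-5.0, 2.9, -0.5]
opening: 0.21
finger_force: 26.4
```

```bash
python3 rec.py log.jsonl
```

```text
t15.18 phi -6.1 tilt -6.0 rad 50.0 F [ 1.3  -5.61  0.62] M [ 0.976 -0.152  0.347] grip 26.4 dq 0.46
```

Call:
arm_command --series '[-0.17, 0, 0, 0, 2, 0, 1, -0.35, 0, 0.01, 0, 4, 0, 1, -0.52, 0, 0.03, 0, 6, 0, 1]'

```text
time: 15.43
eef_pos: [0.4855, -0.0586, 0.1639]
tcp_rot: [0.796, 0.597, 0.086, -0.06]
contact_force: [-4.8, 3.2, -0.5]
opening: 0.205
finger_force: 26.5
```

```bash
python3 rec.py log.jsonl
```

```text
t15.43 phi -12.0 tilt -12.0 rad 50.0 F [ 1.56 -5.46  0.81] M [ 1.075 -0.058  0.455] grip 26.5 dq 0.44
```

Call:
arm_command --series '[-0.17, 0, 0, 0, 2, 0, 1, -0.35, 0, 0.01, 0, 4, 0, 1, -0.52, 0, 0.03, 0, 6, 0, 1]'

```text
time: 15.68
eef_pos: [0.484, -0.0633, 0.1627]
tcp_rot: [0.79, 0.593, 0.127, -0.092]
contact_force: [-7.4, 4.2, 0.8]
opening: 0.205
finger_force: 26.9
```

```bash
python3 rec.py log.jsonl
```

```text
t15.68 phi -17.8 tilt -18.0 rad 50.0 F [ 2.16 -8.32 -0.22] M [ 1.044 -0.072  0.359] grip 26.9 dq 0.42
```

Call:
arm_command --series '[-0.17, 0, 0, 0, 2, 0, 1, -0.35, 0, 0.01, 0, 4, 0, 1, -0.52, 0, 0.03, 0, 6, 0, 1]'

```text
time: 15.93
eef_pos: [0.4826, -0.0679, 0.1608]
tcp_rot: [0.782, 0.588, 0.168, -0.123]
contact_force: [-7.1, 4.5, 1.5]
opening: 0.206
finger_force: 27.2
```

```bash
python3 rec.py log.jsonl
```

```text
t15.93 phi -23.7 tilt -24.0 rad 50.1 F [ 2.75 -8.02 -0.45] M [ 1.08  -0.09   0.435] grip 27.2 dq 0.39
```

Call:
arm_command --series '[-0.17, 0, 0, 0, 2, 0, 1, -0.35, 0, 0.01, 0, 4, 0, 1, -0.52, 0, 0.03, 0, 6, 0, 1]'

```text
time: 16.18
eef_pos: [0.4812, -0.0723, 0.1586]
tcp_rot: [0.772, 0.581, 0.209, -0.153]
contact_force: [-7.5, 4.0, 3.0]
opening: 0.205
finger_force: 27.6
```

```bash
python3 rec.py log.jsonl
```

```text
t16.18 phi -29.5 tilt -30.0 rad 50.1 F [ 3.03 -8.3  -1.76] M [ 1.166 -0.023  0.449] grip 27.6 dq 0.35
```

Call:
arm_command --series '[-0.17, 0, 0, 0, 2, 0, 1, -0.35, 0, 0.01, 0, 4, 0, 1, -0.52, 0, 0.03, 0, 6, 0, 1]'

```text
time: 16.43
eef_pos: [0.4799, -0.0764, 0.1559]
tcp_rot: [0.76, 0.572, 0.249, -0.184]
contact_force: [-9.1, 4.6, 3.2]
opening: 0.202
finger_force: 28.0
```

```bash
python3 rec.py log.jsonl
```

```text
t16.43 phi -35.4 tilt -36.0 rad 50.2 F [  3.49 -10.02  -1.53] M [1.237 0.02  0.462] grip 28.0 dq 0.32
```

Call:
arm_command --series '[-0.17, 0, 0, 0, 2, 0, 1, -0.35, 0, 0.01, 0, 4, 0, 1, -0.52, 0, 0.03, 0, 6, 0, 1]'

```text
time: 16.68
eef_pos: [0.4787, -0.0803, 0.1526]
tcp_rot: [0.745, 0.562, 0.288, -0.214]
contact_force: [-10.0, 4.3, 3.3]
opening: 0.209
finger_force: 28.3
```

```bash
python3 rec.py log.jsonl
```

```text
t16.68 phi -41.3 tilt -42.0 rad 50.1 F [  3.29 -10.83  -1.57] M [1.288 0.053 0.368] grip 28.3 dq 0.29
```

Call:
arm_command --series '[-0.17, 0, 0, 0, 2, 0, 1, -0.35, 0, 0.01, 0, 4, 0, 1, -0.52, 0, 0.03, 0, 6, 0, 1]'

```text
time: 16.93
eef_pos: [0.4776, -0.0838, 0.149]
tcp_rot: [0.729, 0.55, 0.327, -0.243]
contact_force: [-9.7, 3.8, 5.1]
opening: 0.205
finger_force: 28.7
```

```bash
python3 rec.py log.jsonl
```

```text
t16.93 phi -47.2 tilt -48.0 rad 50.1 F [  4.49 -10.31  -2.7 ] M [1.311 0.038 0.419] grip 28.7 dq 0.26
```

Grip crept up because of a side load, so I'm releasing now. Then I'll fit all the data and get the wheel angle from the mark.

Call:
arm_command --series '[0, 0, 0, 0, 0, 0, 0.4, 0, 0, 0, 0, 0, 0, 0.4, 0, 0, 0, 0, 0, 0, 0.4, 0, 0, 0, 0, 0, 0, 0.4, 0, 0, 0, 0, 0, 0, 0.4]' --force 20

```text
time: 17.35
eef_pos: [0.4804, -0.0856, 0.1496]
tcp_rot: [0.73, 0.55, 0.328, -0.238]
contact_force: [0.1, -0.3, -0.8]
opening: 0.601
finger_force: 0.0
```

```bash
python3 rec.py air.jsonl; cat > fitF.py <<'E'
from h import *
import json
from scipy.optimize import least_squares
L=[json.loads(l) for l in open("log.jsonl")]
rows=[]
for i,d in enumerate(L):
    R=Ro.from_quat(d["tcp_rot"]);z=R.as_matrix()[:,2];tl=np.arctan2(-z@XS,-z[2]);p=np.array(d["eef_pos"])
    g=p-.019*z-C;pol=np.arctan2(g@XS,g[2]);e=p-C
    F=R.inv().apply(d["contact_force"]);M=R.inv().apply(d["wrist_torque"])
    x=e@R.as_matrix()[:,0]; dist=-(e@z)   # TCP relative to the axle in tool axes: (x,.,-dist)
    rows.append([d["time"],tl,pol,F[0],F[2],M[1],x,dist])
A=np.array(rows)
# wheel angle relative to the first grip, grip point followed
t=A[:,0];psi=np.zeros(len(A));off=0;pol=A[:,2]
seg=[k for k in range(1,len(A)) if A[k,0]-A[k-1,0]>2]
psi=pol-pol[0]
for k in seg: psi[k:]+=psi[k-1]-psi[k]
dirn=np.sign(np.gradient(psi)); dirn=np.r_[0,np.sign(np.diff(psi))]
mv=np.r_[0,np.abs(np.diff(psi))]>np.radians(4)
mv&=np.r_[True,dirn[1:]==dirn[:-1]]  # drop the first after a reversal
def Tm(Lr,b): # torque on tool about the axle, tool y axis
    Fx,Fz=A[:,3],A[:,4]; return A[:,5]-b*np.sin(A[:,1])-(A[:,7]+Lr)*Fx-A[:,6]*Fz
def res(v,m=mv):
    G,a0,D,Lr=v;return (Tm(Lr,.53)-(D*dirn-G*np.sin(a0+psi)))[m]
def report():
    for Lr in (.165,.175,.185):
        f=least_squares(lambda u:res([*u,Lr]),[.17,-1.8,.22]);J=np.linalg.inv(f.jac.T@f.jac)*2*f.cost/(mv.sum()-3)
        G,a,D=f.x; print("L",Lr,"G %.3f a0 %.1f +- %.1f D %.3f rms %.3f"%(G,np.degrees(a),np.degrees(J[1,1]**.5),D,(2*f.cost/mv.sum())**.5),"now heavy at %.1f"%np.degrees(a+psi[-1]))
    f=least_squares(lambda u:np.r_[res(u),(u[0]-.17)/.03*.15,(u[2]-.22)/.01*.15],[.17,-1.8,.22,.17]);print("free",f.x[0],np.degrees(f.x[1]),f.x[2:],"now",np.degrees(f.x[1]+psi[-1]),"psi",np.degrees(psi[-1]))
E
python3 -c "
from fitF import *
report()"
python3 - <<'E'
from h import *
from plant import vision
S=vision.read_camera("scene");im=S["color"]
# unwrap the visible near face in polar form and look for the dark line
f=C+YS*.009; a=np.radians(np.arange(-180,180,1.5)); r=np.arange(.030,.072,.002)
P=np.array([[f+rr*(np.cos(t)*np.array([0,0,1])+np.sin(t)*XS) for t in a] for rr in r])
px=proj(S,P).reshape(len(r),len(a),2).astype(np.float32)
g=cv2.remap(cv2.cvtColor(im,cv2.COLOR_BGR2GRAY),px[...,0],px[...,1],cv2.INTER_LINEAR).astype(float)
m=np.median(g,0); k=np.argsort(m)[:10]; print(sorted((np.degrees(a[k]).round(1)).tolist()))
hp=m-cv2.blur(m[None],(15,1))[0]; k=np.argsort(hp)[:6];print([(round(np.degrees(a[i]),1),round(hp[i])) for i in k])
cv2.imwrite("pics/s2.png",im)
E
```

```text
t17.35 phi -47.5 tilt -47.8 rad 51.2 F [-0.73  0.12  0.36] M [-0.008 -0.388  0.026] grip 0.0 dq 0.01
L 0.165 G 0.161 a0 -113.6 +- 15.9 D 0.212 rms 0.100 now heavy at -252.7
L 0.175 G 0.173 a0 -108.0 +- 15.3 D 0.235 rms 0.104 now heavy at -247.1
L 0.185 G 0.187 a0 -103.2 +- 14.7 D 0.259 rms 0.108 now heavy at -242.3
free 0.1614788316611101 -105.98200179914124 [0.21859272 0.15702331] now -245.0522146067223 psi -139.07021280758102
[-165.0, -163.5, -162.0, -160.5, -159.0, -157.5, -46.5, -45.0, -43.5, -42.0]
[(np.float64(-157.5), -22), (np.float64(-156.0), -22), (np.float64(-133.5), -20), (np.float64(-135.0), -20), (np.float64(-154.5), -20), (np.float64(-132.0), -19)]
```

```bash
cp h.py h2.py; cat >> h2.py <<'E'
XS=np.array([np.cos(np.radians(72.4)),np.sin(np.radians(72.4)),0]); Y0=YS; YS=np.array([-XS[1],XS[0],0])
q0=np.array([.4886,-.0483,.115]); C=C+YS*((q0-C)@YS)
E
python3 - <<'E'
import h2;from h2 import *
from plant import telemetry
h2.XS,h2.YS,h2.C=XS,YS,C
print(C);s=telemetry.get_state();print(delta(s,*tgt(-48,.046)))
E
```

```text
[ 0.48849038 -0.04864556  0.115     ]
(array([-0.04, -0.33,  0.5 ]), array([-0.45,  0.16,  1.39]))
```

Call:
arm_command --series '[0, -0.33, 0.5, -0.4, 0.2, 1.4, 0.4, 0, -0.33, 0.5, -0.4, 0.2, 1.4, 0.4, 0, -0.33, 0.5, -0.4, 0.2, 1.4, 0.4, 0, -0.33, 0.5, -0.4, 0.2, 1.4, 0.4]'

```text
time: 17.73
eef_pos: [0.4776, -0.0806, 0.1455]
tcp_rot: [0.737, 0.539, 0.328, -0.242]
contact_force: [0.3, 0.1, 1.2]
opening: 0.598
finger_force: 0.0
```

```bash
python3 - <<'E'
from h2 import *
from plant import telemetry
s=telemetry.get_state();print(delta(s,*tgt(-48,.046)),s["dq"].round(3))
E
```

```text
(array([-0.  ,  0.07, -0.05]), array([-0.11, -0.11, -0.1 ])) [-0.002 -0.    -0.008  0.     0.001 -0.   ]
```

Call:
arm_command --series '[0, 0, 0, 0, 0, 0, 1, 0, 0, 0, 0, 0, 0, 1, 0, 0, 0, 0, 0, 0, 1, 0, 0, 0, 0, 0, 0, 1, 0, 0, 0, 0, 0, 0, 1, 0, 0, 0, 0, 0, 0, 1]' --force 20

```text
time: 18.23
eef_pos: [0.4784, -0.0812, 0.1458]
tcp_rot: [0.737, 0.539, 0.329, -0.241]
contact_force: [4.9, -0.3, -1.5]
opening: 0.207
finger_force: 26.4
```

```bash
sed -i 's/from h import/from h2 import/' rec.py fitF.py; python3 rec.py log.jsonl
```

```text
t18.23 phi -47.9 tilt -48.1 rad 46.0 F [-0.29  4.73  1.86] M [-0.397 -0.411 -0.185] grip 26.4 dq 0.0
```

Call:
arm_command --series '[0, 0.1, 0, 0, 0, 0, 1, 0, 0.1, 0, 0, 0, 0, 1, 0, 0.1, 0, 0, 0, 0, 1]'

```text
time: 18.48
eef_pos: [0.4784, -0.0812, 0.1458]
tcp_rot: [0.737, 0.539, 0.328, -0.242]
contact_force: [-0.7, -1.2, 3.1]
opening: 0.209
finger_force: 26.8
```

```bash
python3 rec.py log.jsonl
```

```text
t18.48 phi -47.9 tilt -48.1 rad 45.9 F [ 1.4  -0.34 -3.06] M [ 0.117 -0.332 -0.219] grip 26.8 dq 0.0
```

Call:
arm_command --series '[0, 0, 0, 0, 0, 0, 0.82, 0, 0, 0, 0, 0, 0, 0.82, 0, 0, 0, 0, 0, 0, 0.82]' --force 20

```text
time: 18.73
eef_pos: [0.4784, -0.0812, 0.1458]
tcp_rot: [0.737, 0.539, 0.328, -0.242]
contact_force: [-1.3, -1.8, 2.7]
opening: 0.205
finger_force: 27.0
```

```bash
python3 rec.py air.jsonl
```

```text
t18.73 phi -47.9 tilt -48.1 rad 45.9 F [ 0.63 -0.75 -3.34] M [ 0.303 -0.385 -0.179] grip 27.0 dq 0.0
```

Call:
arm_command --series '[0, 0, 0, 0, 0, 0, 0.7, 0, 0, 0, 0, 0, 0, 0.7, 0, 0, 0, 0, 0, 0, 0.7, 0, 0, 0, 0, 0, 0, 0.74, 0, 0, 0, 0, 0, 0, 0.77, 0, 0, 0, 0, 0, 0, 0.79, 0, 0, 0, 0, 0, 0, 0.8, 0, 0, 0, 0, 0, 0, 0.81, 0, 0, 0, 0, 0, 0, 0.82, 0, 0, 0, 0, 0, 0, 0.83]' --force 20

```text
time: 19.57
eef_pos: [0.4785, -0.081, 0.1455]
tcp_rot: [0.737, 0.539, 0.328, -0.242]
contact_force: [-0.7, 0.0, -1.1]
opening: 0.205
finger_force: 19.7
```

```bash
python3 rec.py air.jsonl
```

```text
t19.57 phi -48.0 tilt -48.1 rad 45.5 F [-0.95 -0.72  0.58] M [ 0.178 -0.413 -0.236] grip 19.7 dq 0.0
```

Call:
arm_command --series '[0, 0, 0, 0, 0, 0, 1, 0, 0, 0, 0, 0, 0, 1, 0, 0, 0, 0, 0, 0, 1]'

```text
time: 19.82
eef_pos: [0.4785, -0.081, 0.1455]
tcp_rot: [0.737, 0.539, 0.328, -0.242]
contact_force: [-1.1, 0.1, -0.6]
opening: 0.21
finger_force: 19.7
```

```bash
python3 rec.py air.jsonl
```

```text
t19.82 phi -48.0 tilt -48.1 rad 45.5 F [-0.64 -1.11  0.2 ] M [ 0.262 -0.435 -0.216] grip 19.7 dq 0.0
```

Grip is now 19.7 N with little side load. I'll sweep forward through the estimated bottom.

Call:
arm_command --series '[0.16, 0, 0, 0, -2, 0, 1, 0.32, 0, 0.01, 0, -4, 0, 1, 0.48, 0, 0.03, 0, -6, 0, 1]'

```text
time: 20.07
eef_pos: [0.4795, -0.0777, 0.1489]
tcp_rot: [0.754, 0.551, 0.288, -0.212]
contact_force: [-0.3, 1.7, -1.8]
opening: 0.21
finger_force: 19.6
```

```bash
python3 rec.py log.jsonl
```

```text
t20.07 phi -41.9 tilt -41.9 rad 45.5 F [-0.05 -0.82  2.35] M [ 0.216 -0.37  -0.233] grip 19.6 dq 0.29
```

Call:
arm_command --series '[0.16, 0, 0, 0, -2, 0, 1, 0.32, 0, 0.01, 0, -4, 0, 1, 0.48, 0, 0.03, 0, -6, 0, 1]'

```text
time: 20.32
eef_pos: [0.4806, -0.074, 0.1519]
tcp_rot: [0.768, 0.562, 0.248, -0.182]
contact_force: [-1.0, 1.0, -2.0]
opening: 0.211
finger_force: 19.6
```

```bash
python3 rec.py log.jsonl
```

```text
t20.32 phi -35.8 tilt -35.8 rad 45.5 F [-0.62 -1.21  2.  ] M [ 0.202 -0.476 -0.239] grip 19.6 dq 0.32
```

Call:
arm_command --series '[0.16, 0, 0, 0, -2, 0, 1, 0.32, 0, 0.01, 0, -4, 0, 1, 0.48, 0, 0.03, 0, -6, 0, 1]'

```text
time: 20.57
eef_pos: [0.4818, -0.0702, 0.1544]
tcp_rot: [0.78, 0.571, 0.207, -0.153]
contact_force: [-1.4, 1.2, -3.4]
opening: 0.204
finger_force: 19.7
```

```bash
python3 rec.py log.jsonl
```

```text
t20.57 phi -29.8 tilt -29.8 rad 45.5 F [-1.02 -1.68  3.3 ] M [ 0.213 -0.539 -0.206] grip 19.7 dq 0.35
```

Call:
arm_command --series '[0.16, 0, 0, 0, -2, 0, 1, 0.32, 0, 0.01, 0, -4, 0, 1, 0.48, 0, 0.03, 0, -6, 0, 1]'

```text
time: 20.82
eef_pos: [0.4831, -0.0662, 0.1565]
tcp_rot: [0.789, 0.578, 0.166, -0.122]
contact_force: [-1.4, 0.0, -2.8]
opening: 0.209
finger_force: 19.7
```

```bash
python3 rec.py log.jsonl
```

```text
t20.82 phi -23.8 tilt -23.8 rad 45.4 F [-1.5  -1.35  2.45] M [ 0.157 -0.539 -0.168] grip 19.7 dq 0.38
```

Call:
arm_command --series '[0.16, 0, 0, 0, -2, 0, 1, 0.32, 0, 0.01, 0, -4, 0, 1, 0.48, 0, 0.03, 0, -6, 0, 1]'

```text
time: 21.07
eef_pos: [0.4844, -0.062, 0.1582]
tcp_rot: [0.797, 0.584, 0.125, -0.092]
contact_force: [-1.3, -1.4, -3.9]
opening: 0.208
finger_force: 19.7
```

```bash
python3 rec.py log.jsonl
```

```text
t21.07 phi -17.9 tilt -17.8 rad 45.4 F [-2.8  -0.8   3.18] M [ 0.092 -0.482 -0.179] grip 19.7 dq 0.41
```

Call:
arm_command --series '[0.16, 0, 0, 0, -2, 0, 1, 0.32, 0, 0.01, 0, -4, 0, 1, 0.48, 0, 0.03, 0, -6, 0, 1]'

```text
time: 21.32
eef_pos: [0.4857, -0.0576, 0.1593]
tcp_rot: [0.802, 0.588, 0.083, -0.061]
contact_force: [-2.0, -1.3, -3.0]
opening: 0.207
finger_force: 19.7
```

```bash
python3 rec.py log.jsonl
```

```text
t21.32 phi -11.9 tilt -11.8 rad 45.3 F [-2.39 -1.51  2.61] M [ 0.108 -0.459 -0.171] grip 19.7 dq 0.44
```

Call:
arm_command --series '[0.16, 0, 0, 0, -2, 0, 1, 0.32, 0, 0.01, 0, -4, 0, 1, 0.48, 0, 0.03, 0, -6, 0, 1]'

```text
time: 21.57
eef_pos: [0.4871, -0.0531, 0.16]
tcp_rot: [0.806, 0.59, 0.041, -0.031]
contact_force: [-1.4, -1.3, -4.2]
opening: 0.21
finger_force: 19.7
```

```bash
python3 rec.py log.jsonl
```

```text
t21.57 phi -5.9 tilt -5.8 rad 45.3 F [-2.11 -0.92  3.98] M [ 0.114 -0.504 -0.269] grip 19.7 dq 0.46
```

Call:
arm_command --series '[0.16, 0, 0, 0, -2, 0, 1, 0.32, 0, 0.01, 0, -4, 0, 1, 0.48, 0, 0.03, 0, -6, 0, 1]'

```text
time: 21.82
eef_pos: [0.4885, -0.0486, 0.1602]
tcp_rot: [0.807, 0.591, -0.002, 0.0]
contact_force: [-1.7, -2.2, -3.2]
opening: 0.211
finger_force: 19.7
```

```bash
python3 rec.py log.jsonl
```

```text
t21.82 phi 0.0 tilt 0.2 rad 45.2 F [-2.55 -0.93  3.18] M [ 0.059 -0.493 -0.187] grip 19.7 dq 0.47
```

Call:
arm_command --series '[0.16, 0, 0, 0, -2, 0, 1, 0.32, 0, 0.01, 0, -4, 0, 1, 0.48, 0, 0.03, 0, -6, 0, 1]'

```text
time: 22.07
eef_pos: [0.4899, -0.0441, 0.1599]
tcp_rot: [0.805, 0.59, -0.044, 0.031]
contact_force: [-3.2, -2.0, -3.9]
opening: 0.208
finger_force: 19.7
```

```bash
python3 rec.py log.jsonl
```

```text
t22.07 phi 6.0 tilt 6.2 rad 45.2 F [-2.42 -2.42  4.21] M [-0.053 -0.478 -0.185] grip 19.7 dq 0.46
```

Call:
arm_command --series '[0.16, 0, 0, 0, -2, 0, 1, 0.32, 0, 0.01, 0, -4, 0, 1, 0.48, 0, 0.03, 0, -6, 0, 1]'

```text
time: 22.32
eef_pos: [0.4912, -0.0397, 0.1592]
tcp_rot: [0.802, 0.588, -0.086, 0.062]
contact_force: [-3.8, -2.9, -3.2]
opening: 0.207
finger_force: 19.7
```

```bash
python3 rec.py log.jsonl
```

```text
t22.32 phi 12.0 tilt 12.2 rad 45.2 F [-3.14 -2.8   4.  ] M [-0.037 -0.503 -0.165] grip 19.7 dq 0.44
```

Call:
arm_command --series '[0.16, 0, 0, 0, -2, 0, 1, 0.32, 0, 0.01, 0, -4, 0, 1, 0.48, 0, 0.03, 0, -6, 0, 1]'

```text
time: 22.57
eef_pos: [0.4926, -0.0353, 0.1579]
tcp_rot: [0.796, 0.584, -0.128, 0.093]
contact_force: [-3.3, -4.4, -3.9]
opening: 0.208
finger_force: 19.7
```

```bash
python3 rec.py log.jsonl
```

```text
t22.57 phi 18.0 tilt 18.2 rad 45.1 F [-3.74 -1.84  5.38] M [-0.089 -0.393 -0.192] grip 19.7 dq 0.42
```

Call:
arm_command --series '[0.16, 0, 0, 0, -2, 0, 1, 0.32, 0, 0.01, 0, -4, 0, 1, 0.48, 0, 0.03, 0, -6, 0, 1]'

```text
time: 22.82
eef_pos: [0.4939, -0.0311, 0.1562]
tcp_rot: [0.789, 0.578, -0.169, 0.123]
contact_force: [-3.2, -5.2, -3.1]
opening: 0.206
finger_force: 19.7
```

```bash
python3 rec.py log.jsonl
```

```text
t22.82 phi 24.0 tilt 24.2 rad 45.1 F [-4.1  -1.45  5.19] M [-0.082 -0.359 -0.093] grip 19.7 dq 0.39
```

Call:
arm_command --series '[0.16, 0, 0, 0, -2, 0, 1, 0.32, 0, 0.01, 0, -4, 0, 1, 0.48, 0, 0.03, 0, -6, 0, 1]'

```text
time: 23.07
eef_pos: [0.4951, -0.0271, 0.154]
tcp_rot: [0.779, 0.571, -0.21, 0.153]
contact_force: [-4.3, -5.0, -3.0]
opening: 0.205
finger_force: 19.7
```

```bash
python3 rec.py log.jsonl
```

```text
t23.07 phi 30.0 tilt 30.2 rad 45.1 F [-3.76 -2.63  5.61] M [-0.039 -0.348 -0.146] grip 19.7 dq 0.36
```

Call:
arm_command --series '[0.16, 0, 0, 0, -2, 0, 1, 0.32, 0, 0.01, 0, -4, 0, 1, 0.48, 0, 0.03, 0, -6, 0, 1]'

```text
time: 23.32
eef_pos: [0.4962, -0.0233, 0.1514]
tcp_rot: [0.767, 0.562, -0.251, 0.183]
contact_force: [-3.8, -5.5, -2.6]
opening: 0.209
finger_force: 19.7
```

```bash
python3 rec.py log.jsonl
```

```text
t23.32 phi 36.0 tilt 36.2 rad 45.0 F [-3.62 -1.92  5.88] M [-0.048 -0.301 -0.073] grip 19.7 dq 0.32
```

Call:
arm_command --series '[0.16, 0, 0, 0, -2, 0, 1, 0.32, 0, 0.01, 0, -4, 0, 1, 0.48, 0, 0.03, 0, -6, 0, 1]'

```text
time: 23.57
eef_pos: [0.4973, -0.0198, 0.1485]
tcp_rot: [0.753, 0.551, -0.291, 0.212]
contact_force: [-5.6, -6.5, -2.5]
opening: 0.211
finger_force: 19.8
```

```bash
python3 rec.py log.jsonl
```

```text
t23.57 phi 42.0 tilt 42.2 rad 45.0 F [-4.1  -3.33  7.15] M [-0.054 -0.288 -0.131] grip 19.8 dq 0.29
```

Call:
arm_command --series '[0.16, 0, 0, 0, -2, 0, 1, 0.32, 0, 0.01, 0, -4, 0, 1, 0.48, 0, 0.03, 0, -6, 0, 1]'

```text
time: 23.82
eef_pos: [0.4983, -0.0167, 0.1451]
tcp_rot: [0.737, 0.539, -0.33, 0.24]
contact_force: [-5.6, -7.7, -2.2]
opening: 0.207
finger_force: 19.8
```

```bash
python3 rec.py log.jsonl; python3 -c "
from fitF import *
print(seg);report()
T=Tm(.17,.53)
print([(i,round(np.degrees(psi[i])),int(dirn[i]),round(T[i],2)) for i in range(len(A)) if mv[i]])"
```

```text
t23.82 phi 48.0 tilt 48.2 rad 45.0 F [-4.36 -3.03  8.21] M [-0.087 -0.187 -0.055] grip 19.8 dq 0.27
[25]
L 0.165 G 0.171 a0 -121.6 +- 7.0 D 0.196 rms 0.099 now heavy at -165.1
L 0.175 G 0.182 a0 -116.7 +- 6.8 D 0.217 rms 0.104 now heavy at -160.3
L 0.185 G 0.195 a0 -112.5 +- 6.5 D 0.238 rms 0.108 now heavy at -156.0
free 0.1715215929869365 -119.68515498603428 [0.21575885 0.16556093] now -163.21609534831074 psi -43.53094036227647
[(2, 11, 1, np.float64(0.37)), (3, 17, 1, np.float64(0.47)), (4, 23, 1, np.float64(0.35)), (5, 29, 1, np.float64(0.33)), (6, 35, 1, np.float64(0.18)), (7, 41, 1, np.float64(0.53)), (8, 47, 1, np.float64(0.13)), (10, 35, -1, np.float64(-0.06)), (11, 29, -1, np.float64(0.09)), (12, 23, -1, np.float64(-0.1)), (13, 17, -1, np.float64(-0.04)), (14, 11, -1, np.float64(-0.17)), (15, 5, -1, np.float64(-0.23)), (16, -1, -1, np.float64(0.05)), (17, -6, -1, np.float64(-0.13)), (18, -12, -1, np.float64(-0.24)), (19, -18, -1, np.float64(-0.04)), (20, -24, -1, np.float64(0.01)), (21, -30, -1, np.float64(-0.16)), (22, -36, -1, np.float64(-0.13)), (23, -42, -1, np.float64(-0
[... 342 characters left out ...]
9)), (37, -109, -1, np.float64(-0.38)), (38, -115, -1, np.float64(-0.48)), (39, -121, -1, np.float64(-0.42)), (40, -127, -1, np.float64(-0.44)), (41, -133, -1, np.float64(-0.32)), (42, -139, -1, np.float64(-0.55)), (46, -127, 1, np.float64(-0.03)), (47, -121, 1, np.float64(-0.06)), (48, -115, 1, np.float64(-0.0)), (49, -109, 1, np.float64(0.28)), (50, -103, 1, np.float64(0.16)), (51, -98, 1, np.float64(0.0)), (52, -92, 1, np.float64(0.05)), (53, -86, 1, np.float64(-0.01)), (54, -80, 1, np.float64(0.06)), (55, -74, 1, np.float64(0.25)), (56, -68, 1, np.float64(0.31)), (57, -62, 1, np.float64(0.2)), (58, -56, 1, np.float64(0.17)), (59, -50, 1, np.float64(0.24)), (60, -44, 1, np.float64(0.36))]
```

The fit puts the bottom near psi = -60 ± 7 deg. I'll make the matching backward sweep in the same grip to firm it up.

Call:
arm_command --series '[-0.16, 0, 0.03, 0, 2, 0, 1, -0.32, 0, 0.06, 0, 4, 0, 1, -0.48, 0, 0.08, 0, 6, 0, 1]'

```text
time: 24.07
eef_pos: [0.4976, -0.0188, 0.1472]
tcp_rot: [0.754, 0.553, -0.287, 0.208]
contact_force: [-2.8, 0.8, -6.7]
opening: 0.207
finger_force: 20.3
```

```bash
python3 rec.py log.jsonl
```

```text
t24.07 phi 44.1 tilt 41.5 rad 44.8 F [ 4.35 -2.91  5.07] M [ 0.181  0.966 -0.239] grip 20.3 dq 0.3
```

Call:
arm_command --series '[-0.16, 0, 0, 0, 2, 0, 1, -0.32, 0, 0.01, 0, 4, 0, 1, -0.48, 0, 0.03, 0, 6, 0, 1]'

```text
time: 24.32
eef_pos: [0.4965, -0.0223, 0.1504]
tcp_rot: [0.769, 0.563, -0.246, 0.179]
contact_force: [-2.7, 2.4, -6.1]
opening: 0.203
finger_force: 20.6
```

```bash
python3 rec.py log.jsonl
```

```text
t24.32 phi 37.8 tilt 35.4 rad 44.8 F [ 4.73 -3.3   4.18] M [ 0.201  1.333 -0.35 ] grip 20.6 dq 0.32
```

Call:
arm_command --series '[-0.16, 0, 0, 0, 2, 0, 1, -0.32, 0, 0.01, 0, 4, 0, 1, -0.48, 0, 0.03, 0, 6, 0, 1]'

```text
time: 24.57
eef_pos: [0.4954, -0.0261, 0.1532]
tcp_rot: [0.78, 0.571, -0.206, 0.149]
contact_force: [-2.0, 2.9, -7.3]
opening: 0.21
finger_force: 20.6
```

```bash
python3 rec.py log.jsonl
```

```text
t24.57 phi 31.7 tilt 29.4 rad 44.9 F [ 5.41 -2.76  5.28] M [ 0.258  1.194 -0.302] grip 20.6 dq 0.34
```

Call:
arm_command --series '[-0.16, 0, 0, 0, 2, 0, 1, -0.32, 0, 0.01, 0, 4, 0, 1, -0.48, 0, 0.03, 0, 6, 0, 1]'

```text
time: 24.82
eef_pos: [0.4941, -0.0301, 0.1555]
tcp_rot: [0.79, 0.578, -0.165, 0.119]
contact_force: [-2.2, 4.4, -6.2]
opening: 0.207
finger_force: 20.6
```

```bash
python3 rec.py log.jsonl
```

```text
t24.82 phi 25.6 tilt 23.5 rad 44.9 F [ 5.76 -3.41  4.29] M [ 0.263  1.288 -0.348] grip 20.6 dq 0.38
```

Call:
arm_command --series '[-0.16, 0, 0, 0, 2, 0, 1, -0.32, 0, 0.01, 0, 4, 0, 1, -0.48, 0, 0.03, 0, 6, 0, 1]'

```text
time: 25.07
eef_pos: [0.4928, -0.0342, 0.1573]
tcp_rot: [0.798, 0.584, -0.123, 0.089]
contact_force: [-1.3, 4.9, -6.3]
opening: 0.212
finger_force: 20.6
```

```bash
python3 rec.py log.jsonl
```

```text
t25.07 phi 19.6 tilt 17.5 rad 44.9 F [ 6.02 -2.69  4.75] M [ 0.302  1.283 -0.332] grip 20.6 dq 0.41
```

Call:
arm_command --series '[-0.16, 0, 0, 0, 2, 0, 1, -0.32, 0, 0.01, 0, 4, 0, 1, -0.48, 0, 0.03, 0, 6, 0, 1]'

```text
time: 25.32
eef_pos: [0.4915, -0.0386, 0.1588]
tcp_rot: [0.803, 0.588, -0.081, 0.059]
contact_force: [-0.5, 6.4, -5.6]
opening: 0.208
finger_force: 20.6
```

```bash
python3 rec.py log.jsonl
```

```text
t25.32 phi 13.5 tilt 11.5 rad 45.0 F [ 6.97 -2.45  4.35] M [ 0.341  1.286 -0.351] grip 20.6 dq 0.44
```

Call:
arm_command --series '[-0.16, 0, 0, 0, 2, 0, 1, -0.32, 0, 0.01, 0, 4, 0, 1, -0.48, 0, 0.03, 0, 6, 0, 1]'

```text
time: 25.57
eef_pos: [0.4901, -0.043, 0.1596]
tcp_rot: [0.806, 0.59, -0.039, 0.028]
contact_force: [1.7, 6.8, -5.1]
opening: 0.204
finger_force: 20.5
```

```bash
python3 rec.py log.jsonl
```

```text
t25.57 phi 7.5 tilt 5.5 rad 45.0 F [ 7.42 -0.38  4.45] M [ 0.346  1.236 -0.362] grip 20.5 dq 0.46
```

Call:
arm_command --series '[-0.16, 0, 0, 0, 2, 0, 1, -0.32, 0, 0.01, 0, 4, 0, 1, -0.48, 0, 0.03, 0, 6, 0, 1]'

```text
time: 25.82
eef_pos: [0.4888, -0.0475, 0.1601]
tcp_rot: [0.807, 0.591, 0.003, -0.003]
contact_force: [0.3, 7.4, -5.9]
opening: 0.207
finger_force: 20.5
```

```bash
python3 rec.py log.jsonl
```

```text
t25.82 phi 1.5 tilt -0.5 rad 45.1 F [ 7.07 -1.9   5.92] M [ 0.293  1.251 -0.297] grip 20.5 dq 0.47
```

Call:
arm_command --series '[-0.16, 0, 0, 0, 2, 0, 1, -0.32, 0, 0.01, 0, 4, 0, 1, -0.48, 0, 0.03, 0, 6, 0, 1]'

```text
time: 26.07
eef_pos: [0.4874, -0.052, 0.16]
tcp_rot: [0.806, 0.59, 0.045, -0.034]
contact_force: [1.7, 8.4, -4.7]
opening: 0.206
finger_force: 20.4
```

```bash
python3 rec.py log.jsonl
```

```text
t26.07 phi -4.5 tilt -6.5 rad 45.2 F [ 7.89 -0.92  5.6 ] M [ 0.339  1.162 -0.329] grip 20.4 dq 0.46
```

Call:
arm_command --series '[-0.16, 0, 0, 0, 2, 0, 1, -0.32, 0, 0.01, 0, 4, 0, 1, -0.48, 0, 0.03, 0, 6, 0, 1]'

```text
time: 26.32
eef_pos: [0.486, -0.0565, 0.1595]
tcp_rot: [0.802, 0.587, 0.088, -0.065]
contact_force: [1.0, 7.0, -4.7]
opening: 0.212
finger_force: 20.3
```

```bash
python3 rec.py log.jsonl
```

```text
t26.32 phi -10.5 tilt -12.5 rad 45.2 F [ 5.81 -1.13  6.08] M [ 0.286  1.132 -0.269] grip 20.3 dq 0.44
```

Call:
arm_command --series '[-0.16, 0, 0, 0, 2, 0, 1, -0.32, 0, 0.01, 0, 4, 0, 1, -0.48, 0, 0.03, 0, 6, 0, 1]'

```text
time: 26.57
eef_pos: [0.4847, -0.0609, 0.1584]
tcp_rot: [0.796, 0.583, 0.129, -0.095]
contact_force: [2.1, 9.0, -4.1]
opening: 0.206
finger_force: 20.2
```

```bash
python3 rec.py log.jsonl
```

```text
t26.57 phi -16.5 tilt -18.5 rad 45.3 F [ 7.45 -0.72  6.86] M [ 0.335  1.084 -0.262] grip 20.2 dq 0.42
```

Call:
arm_command --series '[-0.16, 0, 0, 0, 2, 0, 1, -0.32, 0, 0.01, 0, 4, 0, 1, -0.48, 0, 0.03, 0, 6, 0, 1]'

```text
time: 26.82
eef_pos: [0.4833, -0.0651, 0.1569]
tcp_rot: [0.788, 0.578, 0.171, -0.126]
contact_force: [3.2, 8.7, -2.5]
opening: 0.208
finger_force: 20.0
```

```bash
python3 rec.py log.jsonl; cat >> fitF.py <<'E'
def joint(sel):  # same-grip sweeps; offset from L mismatch removed by priors on D and G
    f=least_squares(lambda u:np.r_[res(u,mv&sel),(u[0]-.17)/.02*.1,(u[2]-.22)/.01*.1,(u[3]-.17)/.01*.1],[.17,-2,.22,.17])
    J=np.linalg.inv(f.jac.T@f.jac)*.01
    print("G %.3f a0 %.1f +- %.1f D %.3f L %.3f"%(f.x[0],np.degrees(f.x[1]),np.degrees(J[1,1]**.5),f.x[2],f.x[3]),"now heavy %.1f psi %.1f"%(np.degrees(f.x[1]+psi[-1]),np.degrees(psi[-1])))
E
python3 -c "
from fitF import *
report();i=np.arange(len(A));joint(i>=0);joint(i>=43);joint(i<43)
print([(round(np.degrees(psi[i])),round(Tm(.17,.53)[i],2)) for i in range(60,len(A)) if mv[i]])"
```

```text
t26.82 phi -22.4 tilt -24.5 rad 45.3 F [7.39 0.39 6.16] M [ 0.387  0.992 -0.177] grip 20.0 dq 0.39
L 0.165 G 0.170 a0 -118.4 +- 6.8 D 0.191 rms 0.106 now heavy at -233.1
L 0.175 G 0.186 a0 -117.2 +- 6.4 D 0.219 rms 0.110 now heavy at -231.8
L 0.185 G 0.202 a0 -116.2 +- 6.3 D 0.246 rms 0.117 now heavy at -230.8
free 0.17335971991373894 -115.850007409008 [0.21624335 0.1686963 ] now -230.48178201804265 psi -114.63177460903461
G 0.173 a0 -116.2 +- 5.9 D 0.213 L 0.168 now heavy -230.8 psi -114.6
G 0.179 a0 -117.9 +- 7.7 D 0.216 L 0.171 now heavy -232.6 psi -114.6
G 0.165 a0 -109.3 +- 10.1 D 0.218 L 0.163 now heavy -223.9 psi -114.6
[(-44, np.float64(0.36)), (-54, np.float64(0.0)), (-61, np.float64(-0.24)), (-67, np.float64(-0.17)), (-73, np.float64(-0.18)), (-79, np.float64(-0.32)), (-85, np.float64(-0.42)), (-91, np.float64(-0.27)), (-97, np.float64(-0.49)), (-103, np.float64(-0.01)), (-109, np.float64(-0.36)), (-115, np.float64(-0.39))]
```

All fits agree: the heavy side started near -116 ± 6 deg, so the bottom is near psi ≈ -64. One more forward pass through it to refine.

Call:
arm_command --series '[0.16, 0, 0, 0, -2, 0, 1, 0.32, 0, 0.01, 0, -4, 0, 1, 0.48, 0, 0.03, 0, -6, 0, 1]'

```text
time: 27.07
eef_pos: [0.4841, -0.0629, 0.1577]
tcp_rot: [0.797, 0.583, 0.126, -0.093]
contact_force: [-1.1, 2.2, -5.5]
opening: 0.207
finger_force: 20.5
```

```bash
python3 rec.py log.jsonl
```

```text
t27.07 phi -19.2 tilt -18.0 rad 45.2 F [-0.07 -1.73  5.76] M [ 0.374 -0.01  -0.222] grip 20.5 dq 0.42
```

Call:
arm_command --series '[0.16, 0, 0, 0, -2, 0, 1, 0.32, 0, 0.01, 0, -4, 0, 1, 0.48, 0, 0.03, 0, -6, 0, 1]'

```text
time: 27.32
eef_pos: [0.4855, -0.0585, 0.159]
tcp_rot: [0.802, 0.588, 0.084, -0.062]
contact_force: [-1.4, 1.6, -4.0]
opening: 0.207
finger_force: 20.4
```

```bash
python3 rec.py log.jsonl
```

```text
t27.32 phi -13.2 tilt -12.0 rad 45.2 F [ 0.2  -1.84  4.17] M [ 0.421 -0.069 -0.236] grip 20.4 dq 0.44
```

Call:
arm_command --series '[0.16, 0, 0, 0, -2, 0, 1, 0.32, 0, 0.01, 0, -4, 0, 1, 0.48, 0, 0.03, 0, -6, 0, 1]'

```text
time: 27.57
eef_pos: [0.4868, -0.0541, 0.1598]
tcp_rot: [0.806, 0.59, 0.042, -0.031]
contact_force: [-3.0, 0.9, -4.0]
opening: 0.205
finger_force: 20.5
```

```bash
python3 rec.py log.jsonl
```

```text
t27.57 phi -7.2 tilt -6.0 rad 45.2 F [-0.48 -3.14  4.  ] M [ 0.386 -0.065 -0.14 ] grip 20.5 dq 0.46
```

Call:
arm_command --series '[0.16, 0, 0, 0, -2, 0, 1, 0.32, 0, 0.01, 0, -4, 0, 1, 0.48, 0, 0.03, 0, -6, 0, 1]'

```text
time: 27.82
eef_pos: [0.4882, -0.0496, 0.1601]
tcp_rot: [0.807, 0.591, -0.001, -0.0]
contact_force: [-4.1, 0.7, -3.0]
opening: 0.21
finger_force: 20.7
```

```bash
python3 rec.py log.jsonl
```

```text
t27.82 phi -1.2 tilt 0.0 rad 45.1 F [-0.63 -4.14  2.97] M [ 0.393 -0.088 -0.203] grip 20.7 dq 0.47
```

Call:
arm_command --series '[0.16, 0, 0, 0, -2, 0, 1, 0.32, 0, 0.01, 0, -4, 0, 1, 0.48, 0, 0.03, 0, -6, 0, 1]'

```text
time: 28.07
eef_pos: [0.4896, -0.0451, 0.1599]
tcp_rot: [0.806, 0.59, -0.043, 0.03]
contact_force: [-5.8, 0.5, -2.3]
opening: 0.207
finger_force: 20.9
```

```bash
python3 rec.py log.jsonl
```

```text
t28.07 phi 4.7 tilt 6.0 rad 45.1 F [-0.99 -5.65  2.43] M [ 0.451 -0.065 -0.213] grip 20.9 dq 0.46
```

Call:
arm_command --series '[0.16, 0, 0, 0, -2, 0, 1, 0.32, 0, 0.01, 0, -4, 0, 1, 0.48, 0, 0.03, 0, -6, 0, 1]'

```text
time: 28.32
eef_pos: [0.491, -0.0406, 0.1593]
tcp_rot: [0.802, 0.587, -0.085, 0.061]
contact_force: [-5.3, -0.6, -2.5]
opening: 0.206
finger_force: 21.1
```

```bash
python3 rec.py log.jsonl
```

```text
t28.32 phi 10.8 tilt 12.0 rad 45.0 F [-1.6  -4.88  2.87] M [ 0.408 -0.081 -0.166] grip 21.1 dq 0.44
```

Call:
arm_command --series '[0.16, 0, 0, 0, -2, 0, 1, 0.32, 0, 0.01, 0, -4, 0, 1, 0.48, 0, 0.03, 0, -6, 0, 1]'

```text
time: 28.57
eef_pos: [0.4923, -0.0363, 0.1581]
tcp_rot: [0.797, 0.583, -0.127, 0.092]
contact_force: [-4.7, -0.1, -1.4]
opening: 0.208
finger_force: 21.3
```

```bash
python3 rec.py log.jsonl
```

```text
t28.57 phi 16.7 tilt 18.0 rad 45.0 F [-1.05 -4.44  1.8 ] M [ 0.432 -0.105 -0.199] grip 21.3 dq 0.42
```

Call:
arm_command --series '[0.16, 0, 0, 0, -2, 0, 1, 0.32, 0, 0.01, 0, -4, 0, 1, 0.48, 0, 0.03, 0, -6, 0, 1]'

```text
time: 28.82
eef_pos: [0.4936, -0.032, 0.1564]
tcp_rot: [0.789, 0.577, -0.169, 0.122]
contact_force: [-5.7, -1.0, -0.7]
opening: 0.206
finger_force: 21.5
```

```bash
python3 rec.py log.jsonl
```

```text
t28.82 phi 22.7 tilt 24.0 rad 44.9 F [-2.21 -5.13  1.71] M [ 0.466 -0.143 -0.226] grip 21.5 dq 0.39
```

Call:
arm_command --series '[0.16, 0, 0, 0, -2, 0, 1, 0.32, 0, 0.01, 0, -4, 0, 1, 0.48, 0, 0.03, 0, -6, 0, 1]'

```text
time: 29.07
eef_pos: [0.4948, -0.028, 0.1543]
tcp_rot: [0.78, 0.57, -0.21, 0.152]
contact_force: [-6.9, -1.8, 0.0]
opening: 0.207
finger_force: 21.8
```

```bash
python3 rec.py log.jsonl
```

```text
t29.07 phi 28.8 tilt 30.0 rad 44.9 F [-3.3  -6.06  1.91] M [ 0.432 -0.109 -0.257] grip 21.8 dq 0.36
```

Call:
arm_command --series '[0.16, 0, 0, 0, -2, 0, 1, 0.32, 0, 0.01, 0, -4, 0, 1, 0.48, 0, 0.03, 0, -6, 0, 1]'

```text
time: 29.32
eef_pos: [0.496, -0.0242, 0.1518]
tcp_rot: [0.768, 0.561, -0.251, 0.181]
contact_force: [-6.8, -2.0, 0.2]
opening: 0.209
finger_force: 22.0
```

```bash
python3 rec.py log.jsonl
```

```text
t29.32 phi 34.8 tilt 36.0 rad 44.8 F [-3.35 -5.89  2.19] M [ 0.545 -0.14  -0.168] grip 22.0 dq 0.32
```

Call:
arm_command --series '[0.16, 0, 0, 0, -2, 0, 1, 0.32, 0, 0.01, 0, -4, 0, 1, 0.48, 0, 0.03, 0, -6, 0, 1]'

```text
time: 29.57
eef_pos: [0.4971, -0.0206, 0.1489]
tcp_rot: [0.754, 0.551, -0.29, 0.211]
contact_force: [-6.9, -1.4, 0.7]
opening: 0.207
finger_force: 22.4
```

```bash
python3 rec.py log.jsonl; python3 -c "
from fitF import *
report();i=np.arange(len(A));joint(i>=0);joint(i>=43);joint(i<43);joint(i>=61)"
```

```text
t29.57 phi 40.8 tilt 42.1 rad 44.8 F [-3.07 -6.19  1.78] M [ 0.478 -0.202 -0.135] grip 22.4 dq 0.29
L 0.165 G 0.171 a0 -121.2 +- 5.8 D 0.185 rms 0.105 now heavy at -171.6
L 0.175 G 0.188 a0 -120.4 +- 5.4 D 0.211 rms 0.109 now heavy at -170.9
L 0.185 G 0.205 a0 -119.8 +- 5.3 D 0.237 rms 0.116 now heavy at -170.2
free 0.17520217609184324 -120.22879975110581 [0.21438399 0.16952235] now -170.65157820167056 psi -50.422778450564735
G 0.174 a0 -120.4 +- 5.2 D 0.209 L 0.168 now heavy -170.8 psi -50.4
G 0.180 a0 -122.6 +- 6.7 D 0.213 L 0.171 now heavy -173.0 psi -50.4
G 0.165 a0 -109.3 +- 10.1 D 0.218 L 0.163 now heavy -159.7 psi -50.4
G 0.175 a0 -125.6 +- 9.6 D 0.215 L 0.173 now heavy -176.1 psi -50.4
```

```bash
python3 - <<'E'
from fitF import *
A0=[json.loads(l) for l in open("air.jsonl")]
fr=[d for d in A0 if d["finger_force"]<1]
print("air Fx,My-.53sin",[ (round(Ro.from_quat(d["tcp_rot"]).inv().apply(d["contact_force"])[0],2)) for d in fr])
def fitb(sb,sel=slice(None)):
    m=mv.copy()
    def r(u):
        G,a,D,Lr,b,k=u
        e=(Tm(Lr,k)-b-(D*dirn-G*np.sin(a+psi)))[m]
        return np.r_[e/.1,(G-.17)/.02,(D-.22)/.02,(Lr-.17)/.01,b/sb,(k-.53)/.01]
    f=least_squares(r,[.17,-2,.22,.17,0,.53]);J=np.linalg.inv(f.jac.T@f.jac)
    print("sb",sb,f.x.round(3),"a0 %.1f +- %.1f heavy now %.1f"%(np.degrees(f.x[1]),np.degrees(J[1,1]**.5),np.degrees(f.x[1]+psi[-1])))
for sb in (.001,.03,.1): fitb(sb)
from plant import vision
S=vision.read_camera("scene");im=S["color"]
cv2.imwrite("pics/s3z.png",cv2.resize(im[150:310,310:470],None,fx=3,fy=3,interpolation=cv2.INTER_CUBIC))
f=C+YS*.009
for a in (45,50,55,60,65): print(a,((proj(S,f+.06*(np.cos(np.radians(a))*np.array([0,0,1])+np.sin(np.radians(a))*XS))[0]-[310,150])*3).round())
E
```

```text
air Fx,My-.53sin [np.float64(0.79), np.float64(-0.89), np.float64(0.64), np.float64(1.1), np.float64(-0.17), np.float64(-0.73)]
sb 0.001 [ 0.171 -2.108  0.195  0.165 -0.     0.53 ] a0 -120.8 +- 5.3 heavy now -171.2
sb 0.03 [ 0.177 -1.903  0.195  0.166 -0.031  0.531] a0 -109.0 +- 8.5 heavy now -159.5
sb 0.1 [ 0.182 -1.805  0.194  0.165 -0.047  0.531] a0 -103.4 +- 9.2 heavy now -153.8
45 [184. 229.]
50 [179. 235.]
55 [174. 241.]
60 [170. 248.]
65 [166. 254.]
```

View pics/s3z.png

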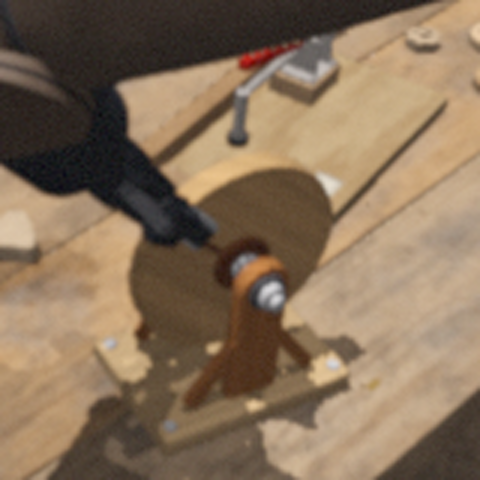

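The position agrees with the mark (about 55 deg, just clear of the finger, no slip). A small force bias would matter, so I'll release, average air readings, and then take the other quadrant both ways.

Call:
arm_command --series '[0, 0, 0, 0, 0, 0, 0.5, 0, 0, 0, 0, 0, 0, 0.5, 0, 0, 0, 0, 0, 0, 0.5, 0, 0, 0, 0, 0, 0, 0.5]' --force 20

```text
time: 29.95
eef_pos: [0.4991, -0.0201, 0.1484]
tcp_rot: [0.754, 0.552, -0.288, 0.211]
contact_force: [0.4, -0.4, -0.9]
opening: 0.501
finger_force: 0.0
```

```bash
cat > airavg.py <<'E'
from h2 import *
from plant import telemetry,vision
X=[]
for i in range(25):
    vision.read_camera("top");s=telemetry.get_state();R=Ro.from_quat(s["tcp_rot"])
    X.append(np.r_[R.inv().apply(s["contact_force"]),R.inv().apply(s["wrist_torque"])])
X=np.array(X);z=R.as_matrix()[:,2];tl=np.arctan2(-z@XS,-z[2])
print(s["time"],np.degrees(tl).round(1),"mean",X.mean(0).round(3),"sd",X.std(0).round(3),"My/sin",X[:,4].mean()/np.sin(tl),"grip",s["finger_force"],s["dq"].max().round(3))
for ph in (-48,np.degrees(tl)): print(ph,delta(s,*tgt(ph,.0455)))
E
python3 airavg.py
```

```text
31.2 41.9 mean [-0.007 -0.126  0.031 -0.003  0.321 -0.004] sd [0.495 0.441 0.447 0.021 0.034 0.033] My/sin 0.481312661337515 grip 0.0 0.001
-48 (array([-4.67, -0.05,  4.41]), array([-0.15, 89.89,  0.  ]))
41.89400446154588 (array([-0.12, -0.05, -0.13]), array([-0.09, -0.  ,  0.1 ]))
```

Call:
arm_command --series '[-0.56, -0.05, 0, 0, 7, 0, 0.5, -1.11, -0.05, 0.1, 0, 14, 0, 0.5, -1.65, -0.05, 0.27, 0, 21, 0, 0.5, -2.16, -0.05, 0.5, 0, 28, 0, 0.5, -2.64, -0.05, 0.8, 0, 35, 0, 0.5, -3.08, -0.05, 1.15, 0, 42, 0, 0.5, -3.47, -0.05, 1.55, 0, 49, 0, 0.5, -3.81, -0.05, 2, 0, 56, 0, 0.5, -4.1, -0.05, 2.5, 0, 63, 0, 0.5, -4.32, -0.05, 3, 0, 70, 0, 0.5]'

```text
time: 32.03
eef_pos: [0.4825, -0.0704, 0.1552]
tcp_rot: [0.782, 0.573, 0.199, -0.144]
contact_force: [-0.9, 0.4, -0.1]
opening: 0.506
finger_force: 0.0
```

Call:
arm_command --series '[-0.56, 0, 0.03, 0, 7, 0, 0.5, -1.11, 0, 0.14, 0, 14, 0, 0.5, -1.57, 0, 0.28, 0, 20, 0, 0.5, -1.57, 0, 0.28, 0, 20, 0, 0.5, -1.57, 0, 0.28, 0, 20, 0, 0.5, -1.57, 0, 0.28, 0, 20, 0, 0.5]'

```text
time: 32.53
eef_pos: [0.4783, -0.0813, 0.1441]
tcp_rot: [0.737, 0.539, 0.328, -0.241]
contact_force: [0.2, -0.4, 0.4]
opening: 0.499
finger_force: 0.0
```

```bash
sed -i 's/range(25)/range(15)/' airavg.py; python3 airavg.py
```

```text
33.2833 -48.1 mean [-0.049  0.183 -0.07  -0.01  -0.359  0.008] sd [0.292 0.206 0.469 0.025 0.026 0.031] My/sin 0.4828717601242297 grip 0.0 0.001
-48 (array([ 0.17,  0.  , -0.08]), array([-0.1 , -0.11, -0.1 ]))
-48.10510161915986 (array([ 0.16,  0.  , -0.08]), array([-0.1,  0. , -0.1]))
```

Call:
arm_command --series '[0.17, 0, -0.08, 0, 0, 0, 0.68, 0.17, 0, -0.08, 0, 0, 0, 0.72, 0.17, 0, -0.08, 0, 0, 0, 0.75, 0.17, 0, -0.08, 0, 0, 0, 0.77, 0.17, 0, -0.08, 0, 0, 0, 0.79, 0.17, 0, -0.08, 0, 0, 0, 0.8, 0.17, 0, -0.08, 0, 0, 0, 0.81, 0.17, 0, -0.08, 0, 0, 0, 0.82, 0.17, 0, -0.08, 0, 0, 0, 0.83]' --force 20

```text
time: 34.03
eef_pos: [0.4785, -0.081, 0.1456]
tcp_rot: [0.737, 0.539, 0.328, -0.241]
contact_force: [2.9, 0.0, -0.3]
opening: 0.209
finger_force: 19.8
```

```bash
python3 rec.py log.jsonl; python3 - <<'E'
from fitF import *
def fitb(sb,kk,sk):
    def r(u):
        G,a,D,Lr,b,k=u
        e=(Tm(Lr,k)-b-(D*dirn-G*np.sin(a+psi)))[mv]
        return np.r_[e/.1,(G-.17)/.02,(D-.22)/.02,(Lr-.17)/.01,b/sb,(k-kk)/sk]
    f=least_squares(r,[.17,-2,.22,.17,0,.5]);J=np.linalg.inv(f.jac.T@f.jac)
    print("sb",sb,f.x.round(3),"a0 %.1f +- %.1f heavy now %.1f"%(np.degrees(f.x[1]),np.degrees(J[1,1]**.5),np.degrees(f.x[1]+psi[-1])))
print(seg)
fitb(.001,.483,.005);fitb(.02,.483,.005)
E
```

```text
t34.03 phi -47.9 tilt -48.1 rad 45.7 F [0.36 2.76 0.87] M [-0.121 -0.415 -0.213] grip 19.8 dq 0.0
[25, 84]
sb 0.001 [ 0.179 -2.07   0.197  0.164 -0.     0.484] a0 -118.6 +- 5.0 heavy now -169.0
sb 0.02 [ 0.183 -1.947  0.197  0.164 -0.02   0.484] a0 -111.6 +- 7.4 heavy now -162.0
```

The air bias is essentially nil, and the grip is 19.8 N. Forward sweep through the other quadrant.

Call:
arm_command --series '[0.16, 0.03, 0, 0, -2, 0, 1, 0.32, 0.05, 0.01, 0, -4, 0, 1, 0.48, 0.05, 0.03, 0, -6, 0, 1]'

```text
time: 34.28
eef_pos: [0.4794, -0.078, 0.1487]
tcp_rot: [0.754, 0.552, 0.287, -0.212]
contact_force: [-1.4, -1.9, 0.0]
opening: 0.206
finger_force: 19.9
```

```bash
python3 rec.py log.jsonl
```

```text
t34.28 phi -42.3 tilt -41.8 rad 45.6 F [-1.68 -0.73 -1.52] M [ 0.048 -0.661 -0.221] grip 19.9 dq 0.29
```

Call:
arm_command --series '[0.16, 0, 0, 0, -2, 0, 1, 0.32, 0, 0.01, 0, -4, 0, 1, 0.48, 0, 0.03, 0, -6, 0, 1]'

```text
time: 34.53
eef_pos: [0.4805, -0.0744, 0.1518]
tcp_rot: [0.768, 0.562, 0.247, -0.182]
contact_force: [-0.8, -3.3, -1.7]
opening: 0.21
finger_force: 19.7
```

```bash
python3 rec.py log.jsonl
```

```text
t34.53 phi -36.2 tilt -35.8 rad 45.6 F [-3.77  0.21 -0.63] M [ 0.021 -0.722 -0.221] grip 19.7 dq 0.32
```

Call:
arm_command --series '[0.16, 0, 0, 0, -2, 0, 1, 0.32, 0, 0.01, 0, -4, 0, 1, 0.48, 0, 0.03, 0, -6, 0, 1]'

```text
time: 34.78
eef_pos: [0.4817, -0.0706, 0.1544]
tcp_rot: [0.78, 0.571, 0.207, -0.152]
contact_force: [-1.5, -3.8, -2.3]
opening: 0.211
finger_force: 19.6
```

```bash
python3 rec.py log.jsonl
```

```text
t34.78 phi -30.2 tilt -29.7 rad 45.6 F [-4.62 -0.29 -0.03] M [-0.021 -0.835 -0.245] grip 19.6 dq 0.35
```

Call:
arm_command --series '[0.16, 0, 0, 0, -2, 0, 1, 0.32, 0, 0.01, 0, -4, 0, 1, 0.48, 0, 0.03, 0, -6, 0, 1]'

```text
time: 35.03
eef_pos: [0.483, -0.0666, 0.1565]
tcp_rot: [0.789, 0.578, 0.166, -0.122]
contact_force: [-1.0, -4.1, -2.1]
opening: 0.208
finger_force: 19.6
```

```bash
python3 rec.py log.jsonl
```

```text
t35.03 phi -24.3 tilt -23.7 rad 45.5 F [-4.67  0.28  0.2 ] M [-0.072 -0.794 -0.231] grip 19.6 dq 0.38
```

Call:
arm_command --series '[0.16, 0, 0, 0, -2, 0, 1, 0.32, 0, 0.01, 0, -4, 0, 1, 0.48, 0, 0.03, 0, -6, 0, 1]'

```text
time: 35.28
eef_pos: [0.4842, -0.0623, 0.1581]
tcp_rot: [0.797, 0.584, 0.124, -0.092]
contact_force: [-0.7, -4.0, -1.7]
opening: 0.21
finger_force: 19.6
```

```bash
python3 rec.py log.jsonl
```

```text
t35.28 phi -18.4 tilt -17.7 rad 45.5 F [-4.36  0.51  0.36] M [-0.078 -0.745 -0.228] grip 19.6 dq 0.41
```

Call:
arm_command --series '[0.16, 0, 0, 0, -2, 0, 1, 0.32, 0, 0.01, 0, -4, 0, 1, 0.48, 0, 0.03, 0, -6, 0, 1]'

```text
time: 35.53
eef_pos: [0.4856, -0.0579, 0.1594]
tcp_rot: [0.802, 0.588, 0.082, -0.061]
contact_force: [-1.1, -5.6, -1.4]
opening: 0.208
finger_force: 19.6
```

```bash
python3 rec.py log.jsonl
```

```text
t35.53 phi -12.4 tilt -11.7 rad 45.4 F [-5.8   0.67  0.24] M [-0.11  -0.765 -0.197] grip 19.6 dq 0.44
```

Call:
arm_command --series '[0.16, 0, 0, 0, -2, 0, 1, 0.32, 0, 0.01, 0, -4, 0, 1, 0.48, 0, 0.03, 0, -6, 0, 1]'

```text
time: 35.78
eef_pos: [0.487, -0.0535, 0.1601]
tcp_rot: [0.805, 0.59, 0.04, -0.03]
contact_force: [-2.4, -3.6, -2.8]
opening: 0.208
finger_force: 19.6
```

```bash
python3 rec.py log.jsonl
```

```text
t35.78 phi -6.4 tilt -5.7 rad 45.4 F [-4.4  -1.23  2.37] M [-0.156 -0.73  -0.191] grip 19.6 dq 0.46
```

Call:
arm_command --series '[0.16, 0, 0, 0, -2, 0, 1, 0.32, 0, 0.01, 0, -4, 0, 1, 0.48, 0, 0.03, 0, -6, 0, 1]'

```text
time: 36.03
eef_pos: [0.4884, -0.0489, 0.1604]
tcp_rot: [0.806, 0.591, -0.002, 0.001]
contact_force: [-1.4, -4.3, -2.6]
opening: 0.21
finger_force: 19.7
```

```bash
python3 rec.py log.jsonl
```

```text
t36.03 phi -0.4 tilt 0.3 rad 45.4 F [-4.49 -0.09  2.63] M [-0.196 -0.678 -0.238] grip 19.7 dq 0.47
```

Call:
arm_command --series '[0.16, 0, 0, 0, -2, 0, 1, 0.32, 0, 0.01, 0, -4, 0, 1, 0.48, 0, 0.03, 0, -6, 0, 1]'

```text
time: 36.28
eef_pos: [0.4898, -0.0444, 0.1601]
tcp_rot: [0.805, 0.59, -0.044, 0.032]
contact_force: [-2.2, -5.6, -1.5]
opening: 0.208
finger_force: 19.6
```

```bash
python3 rec.py log.jsonl
```

```text
t36.28 phi 5.6 tilt 6.3 rad 45.3 F [-5.81 -0.4   2.19] M [-0.208 -0.643 -0.17 ] grip 19.6 dq 0.46
```

Call:
arm_command --series '[0.16, 0, 0, 0, -2, 0, 1, 0.32, 0, 0.01, 0, -4, 0, 1, 0.48, 0, 0.03, 0, -6, 0, 1]'

```text
time: 36.53
eef_pos: [0.4911, -0.04, 0.1593]
tcp_rot: [0.802, 0.588, -0.087, 0.063]
contact_force: [-2.8, -4.8, -2.1]
opening: 0.208
finger_force: 19.8
```

```bash
python3 rec.py log.jsonl
```

```text
t36.53 phi 11.6 tilt 12.3 rad 45.2 F [-4.85 -1.22  3.19] M [-0.265 -0.627 -0.213] grip 19.8 dq 0.44
```

Call:
arm_command --series '[0.16, 0, 0, 0, -2, 0, 1, 0.32, 0, 0.01, 0, -4, 0, 1, 0.48, 0, 0.03, 0, -6, 0, 1]'

```text
time: 36.78
eef_pos: [0.4925, -0.0356, 0.1581]
tcp_rot: [0.796, 0.584, -0.128, 0.093]
contact_force: [-2.3, -5.2, -2.2]
opening: 0.206
finger_force: 19.8
```

```bash
python3 rec.py log.jsonl
```

```text
t36.78 phi 17.6 tilt 18.3 rad 45.2 F [-4.66 -0.64  3.86] M [-0.321 -0.538 -0.131] grip 19.8 dq 0.42
```

Call:
arm_command --series '[0.16, 0, 0, 0, -2, 0, 1, 0.32, 0, 0.01, 0, -4, 0, 1, 0.48, 0, 0.03, 0, -6, 0, 1]'

```text
time: 37.03
eef_pos: [0.4938, -0.0314, 0.1564]
tcp_rot: [0.788, 0.578, -0.17, 0.124]
contact_force: [-3.1, -5.2, -2.7]
opening: 0.203
finger_force: 19.8
```

```bash
python3 rec.py log.jsonl; cat >> fitF.py <<'E'
def fitb(sb,kk=.483,sk=.005,sel=None):
    m=mv if sel is None else mv&sel
    def r(u):
        G,a,D,Lr,b,k=u
        e=(Tm(Lr,k)-b-(D*dirn-G*np.sin(a+psi)))[m]
        return np.r_[e/.1,(G-.17)/.02,(D-.22)/.02,(Lr-.17)/.01,b/sb,(k-kk)/sk]
    f=least_squares(r,[.17,-2,.22,.17,0,.5]);J=np.linalg.inv(f.jac.T@f.jac)
    print("sb",sb,f.x.round(3),"a0 %.1f +- %.1f heavy now %.1f"%(np.degrees(f.x[1]),np.degrees(J[1,1]**.5),np.degrees(f.x[1]+psi[-1])),"psi %.1f"%np.degrees(psi[-1]))
E
python3 -c "
from fitF import *
[fitb(s) for s in (.001,.02,.1)];i=np.arange(len(A));fitb(.02,sel=i>=43)
T=Tm(.168,.483);print([(round(np.degrees(psi[i])),round(T[i],2)) for i in range(84,len(A))])"
```

```text
t37.03 phi 23.6 tilt 24.3 rad 45.2 F [-4.29 -1.37  4.94] M [-0.311 -0.526 -0.142] grip 19.8 dq 0.39
sb 0.001 [ 0.177 -2.039  0.195  0.163 -0.     0.483] a0 -116.8 +- 4.8 heavy now -95.5 psi 21.3
sb 0.02 [ 0.183 -1.889  0.195  0.163 -0.024  0.484] a0 -108.2 +- 7.1 heavy now -86.9 psi 21.3
sb 0.1 [ 0.191 -1.746  0.195  0.162 -0.049  0.484] a0 -100.0 +- 8.1 heavy now -78.7 psi 21.3
sb 0.02 [ 0.184 -1.919  0.19   0.165 -0.009  0.483] a0 -109.9 +- 8.9 heavy now -88.6 psi 21.3
[(-50, np.float64(-0.13)), (-45, np.float64(0.02)), (-39, np.float64(0.36)), (-33, np.float64(0.39)), (-27, np.float64(0.4)), (-21, np.float64(0.33)), (-15, np.float64(0.57)), (-9, np.float64(0.26)), (-3, np.float64(0.28)), (3, np.float64(0.54)), (9, np.float64(0.31)), (15, np.float64(0.31)), (21, np.float64(0.19))]
```

Call:
arm_command --series '[-0.16, 0, 0, 0, 2, 0, 1, -0.32, 0, 0.01, 0, 4, 0, 1, -0.48, 0, 0.03, 0, 6, 0, 1]'

```text
time: 37.28
eef_pos: [0.4928, -0.0343, 0.1575]
tcp_rot: [0.796, 0.584, -0.126, 0.091]
contact_force: [0.0, -1.1, -2.7]
opening: 0.208
finger_force: 20.1
```

```bash
python3 rec.py log.jsonl
```

```text
t37.28 phi 19.4 tilt 17.9 rad 45.1 F [-0.15  0.35  2.91] M [-0.16  -0.017 -0.257] grip 20.1 dq 0.42
```

Call:
arm_command --series '[-0.16, 0, 0, 0, 2, 0, 1, -0.32, 0, 0.01, 0, 4, 0, 1, -0.48, 0, 0.03, 0, 6, 0, 1]'

```text
time: 37.53
eef_pos: [0.4915, -0.0387, 0.1589]
tcp_rot: [0.802, 0.588, -0.084, 0.061]
contact_force: [0.5, -0.9, -3.2]
opening: 0.208
finger_force: 20.3
```

```bash
python3 rec.py log.jsonl
```

```text
t37.53 phi 13.3 tilt 11.9 rad 45.2 F [-0.08  0.74  3.3 ] M [-0.124  0.104 -0.241] grip 20.3 dq 0.44
```

Call:
arm_command --series '[-0.16, 0, 0, 0, 2, 0, 1, -0.32, 0, 0.01, 0, 4, 0, 1, -0.48, 0, 0.03, 0, 6, 0, 1]'

```text
time: 37.78
eef_pos: [0.4901, -0.0431, 0.1598]
tcp_rot: [0.805, 0.591, -0.042, 0.03]
contact_force: [-0.0, -0.3, -2.2]
opening: 0.207
finger_force: 20.5
```

```bash
python3 rec.py log.jsonl
```

```text
t37.78 phi 7.3 tilt 5.9 rad 45.2 F [-0.09  0.06  2.2 ] M [-0.05   0.084 -0.261] grip 20.5 dq 0.46
```

Call:
arm_command --series '[-0.16, 0, 0, 0, 2, 0, 1, -0.32, 0, 0.01, 0, 4, 0, 1, -0.48, 0, 0.03, 0, 6, 0, 1]'

```text
time: 38.03
eef_pos: [0.4887, -0.0476, 0.1602]
tcp_rot: [0.806, 0.591, 0.001, -0.001]
contact_force: [0.4, 1.1, -1.2]
opening: 0.205
finger_force: 20.6
```

```bash
python3 rec.py log.jsonl
```

```text
t38.03 phi 1.3 tilt -0.1 rad 45.3 F [1.16 0.08 1.21] M [ 0.04   0.066 -0.32 ] grip 20.6 dq 0.46
```

Call:
arm_command --series '[-0.16, 0, 0, 0, 2, 0, 1, -0.32, 0, 0.01, 0, 4, 0, 1, -0.48, 0, 0.03, 0, 6, 0, 1]'

```text
time: 38.28
eef_pos: [0.4873, -0.0522, 0.1601]
tcp_rot: [0.805, 0.59, 0.043, -0.032]
contact_force: [1.9, 0.8, -0.5]
opening: 0.21
finger_force: 20.7
```

```bash
python3 rec.py log.jsonl
```

```text
t38.28 phi -4.7 tilt -6.1 rad 45.3 F [1.25 1.53 0.6 ] M [ 0.144  0.024 -0.255] grip 20.7 dq 0.46
```

Call:
arm_command --series '[-0.16, 0, 0, 0, 2, 0, 1, -0.32, 0, 0.01, 0, 4, 0, 1, -0.48, 0, 0.03, 0, 6, 0, 1]'

```text
time: 38.53
eef_pos: [0.4859, -0.0567, 0.1595]
tcp_rot: [0.802, 0.588, 0.085, -0.063]
contact_force: [-0.2, 0.8, 0.4]
opening: 0.209
finger_force: 20.8
```

```bash
python3 rec.py log.jsonl
```

```text
t38.53 phi -10.7 tilt -12.1 rad 45.3 F [ 0.79 -0.41 -0.25] M [ 0.173  0.022 -0.335] grip 20.8 dq 0.44
```

Call:
arm_command --series '[-0.16, 0, 0, 0, 2, 0, 1, -0.32, 0, 0.01, 0, 4, 0, 1, -0.48, 0, 0.03, 0, 6, 0, 1]'

```text
time: 38.78
eef_pos: [0.4846, -0.0611, 0.1585]
tcp_rot: [0.796, 0.584, 0.127, -0.094]
contact_force: [0.3, 0.9, 1.4]
opening: 0.21
finger_force: 20.8
```

```bash
python3 rec.py log.jsonl
```

```text
t38.78 phi -16.7 tilt -18.2 rad 45.4 F [ 1.3   0.03 -1.06] M [ 0.289 -0.026 -0.299] grip 20.8 dq 0.42
```

Call:
arm_command --series '[-0.16, 0, 0, 0, 2, 0, 1, -0.32, 0, 0.01, 0, 4, 0, 1, -0.48, 0, 0.03, 0, 6, 0, 1]'

```text
time: 39.03
eef_pos: [0.4833, -0.0653, 0.1569]
tcp_rot: [0.789, 0.578, 0.168, -0.124]
contact_force: [-1.3, 0.6, 2.7]
opening: 0.209
finger_force: 21.0
```

```bash
python3 rec.py log.jsonl
```

```text
t39.03 phi -22.6 tilt -24.2 rad 45.4 F [ 1.31 -1.47 -2.4 ] M [ 0.33  -0.051 -0.324] grip 21.0 dq 0.39
```

Call:
arm_command --series '[-0.16, 0, 0, 0, 2, 0, 1, -0.32, 0, 0.01, 0, 4, 0, 1, -0.48, 0, 0.03, 0, 6, 0, 1]'

```text
time: 39.28
eef_pos: [0.482, -0.0694, 0.1549]
tcp_rot: [0.779, 0.571, 0.209, -0.155]
contact_force: [-1.1, -0.4, 2.3]
opening: 0.203
finger_force: 21.0
```

```bash
python3 rec.py log.jsonl
```

```text
t39.28 phi -28.6 tilt -30.2 rad 45.4 F [ 0.56 -0.93 -2.33] M [ 0.371 -0.005 -0.223] grip 21.0 dq 0.36
```

Call:
arm_command --series '[-0.16, 0, 0, 0, 2, 0, 1, -0.32, 0, 0.01, 0, 4, 0, 1, -0.48, 0, 0.03, 0, 6, 0, 1]'

```text
time: 39.53
eef_pos: [0.4808, -0.0733, 0.1524]
tcp_rot: [0.766, 0.562, 0.25, -0.184]
contact_force: [-3.0, -0.3, 4.4]
opening: 0.206
finger_force: 21.1
```

```bash
python3 rec.py log.jsonl
```

```text
t39.53 phi -34.6 tilt -36.2 rad 45.5 F [ 1.65 -2.8  -4.2 ] M [ 0.543  0.006 -0.247] grip 21.1 dq 0.33
```

Call:
arm_command --series '[-0.16, 0, 0, 0, 2, 0, 1, -0.32, 0, 0.01, 0, 4, 0, 1, -0.48, 0, 0.03, 0, 6, 0, 1]'

```text
time: 39.78
eef_pos: [0.4797, -0.0769, 0.1495]
tcp_rot: [0.752, 0.552, 0.29, -0.214]
contact_force: [-1.7, -0.5, 4.1]
opening: 0.209
finger_force: 21.2
```

```bash
python3 rec.py log.jsonl
```

```text
t39.78 phi -40.6 tilt -42.2 rad 45.5 F [ 2.06 -1.49 -3.7 ] M [ 0.589  0.034 -0.247] grip 21.2 dq 0.3
```

Call:
arm_command --series '[-0.16, 0, 0, 0, 2, 0, 1, -0.32, 0, 0.01, 0, 4, 0, 1, -0.48, 0, 0.03, 0, 6, 0, 1]'

```text
time: 40.03
eef_pos: [0.4787, -0.0803, 0.1463]
tcp_rot: [0.736, 0.54, 0.329, -0.242]
contact_force: [-3.5, -2.1, 6.4]
opening: 0.208
finger_force: 21.2
```

```bash
python3 rec.py log.jsonl; python3 - <<'E'
from fitF import *
[fitb(s) for s in (.001,.02,.1)];i=np.arange(len(A));fitb(.02,sel=i>=43);fitb(.001,sel=i>=84)
T=Tm(.168,.483);print([(round(np.degrees(psi[i])),round(T[i],2)) for i in range(97,len(A))])
print(np.round(L[-1]["qpos"],2))
# binned (fwd+back)/2, all sweeps
for lo in range(-140,50,20):
    w=mv&(psi>=np.radians(lo))&(psi<np.radians(lo+20));f=T[w&(dirn>0)];b=T[w&(dirn<0)]
    print(lo+10,len(f),len(b),(f.mean().round(3) if len(f) else None),(b.mean().round(3) if len(b) else None),((f.mean()+b.mean())/2).round(3) if len(f)*len(b) else "")
E
```

```text
t40.03 phi -46.6 tilt -48.2 rad 45.6 F [ 2.79 -2.69 -6.53] M [ 0.617  0.113 -0.18 ] grip 21.2 dq 0.27
sb 0.001 [ 0.176 -2.019  0.193  0.162 -0.     0.483] a0 -115.7 +- 4.5 heavy now -165.2 psi -49.5
sb 0.02 [ 0.183 -1.864  0.192  0.162 -0.025  0.483] a0 -106.8 +- 6.8 heavy now -156.3 psi -49.5
sb 0.1 [ 0.193 -1.725  0.191  0.161 -0.05   0.483] a0 -98.9 +- 7.8 heavy now -148.4 psi -49.5
sb 0.02 [ 0.181 -1.888  0.188  0.164 -0.012  0.483] a0 -108.2 +- 8.6 heavy now -157.7 psi -49.5
sb 0.001 [ 0.167 -0.866  0.215  0.164 -0.     0.483] a0 -49.6 +- 18.4 heavy now -99.2 psi -49.5
[(16, np.float64(-0.14)), (10, np.float64(0.02)), (4, np.float64(0.05)), (-2, np.float64(-0.18)), (-8, np.float64(-0.19)), (-14, np.float64(-0.04)), (-20, np.float64(-0.15)), (-26, np.float64(-0.13)), (-32, np.float64(0.12)), (-38, np.float64(-0.06)), (-44, np.float64(-0.08)), (-50, np.float64(-0.11))]
[-0.75  0.11  2.13  0.75  1.42 -0.77]
-130 2 4 -0.071 -0.455 -0.263
-110 4 6 0.096 -0.325 -0.115
-90 7 7 0.061 -0.309 -0.124
-70 7 7 0.186 -0.221 -0.017
-50 5 6 0.25 -0.076 0.087
-30 4 6 0.372 -0.068 0.152
-10 3 8 0.37 -0.118 0.126
10 5 5 0.403 -0.067 0.168
30 4 3 0.275 0.004 0.14
50 2 0 0.358 None
```

Averaging the two directions in bins, the pull crosses zero near psi ≈ -67, and the fits give -64 to -73. I'll turn about 19.5 deg further back to psi ≈ -69 and hold.

Call:
arm_command --series '[-0.16, 0, -0.02, 0, 2, 0, 1, -0.32, 0, -0.02, 0, 4, 0, 1, -0.48, -0.02, -0.02, 0, 6, 0, 1, -0.63, -0.02, -0.01, 0, 8, 0, 1, -0.79, -0.03, 0.02, 0, 10, 0, 1, -0.95, -0.03, 0.05, 0, 12, 0, 1, -1.1, -0.04, 0.09, 0, 14, 0, 1, -1.25, -0.05, 0.13, 0, 16, 0, 1, -1.4, -0.05, 0.17, 0, 18, 0, 1, -1.5, -0.05, 0.21, 0, 19.3, 0, 1]'

```text
time: 40.87
eef_pos: [0.4762, -0.0885, 0.1334]
tcp_rot: [0.67, 0.491, 0.449, -0.33]
contact_force: [0.4, -1.0, 6.7]
opening: 0.21
finger_force: 21.2
```

Call:
arm_command --series '[0, 0, 0, 0, 0, 0, 1, 0, 0, 0, 0, 0, 0, 1, 0, 0, 0, 0, 0, 0, 1, 0, 0, 0, 0, 0, 0, 1]'

```text
time: 41.2
eef_pos: [0.4761, -0.0887, 0.1329]
tcp_rot: [0.671, 0.491, 0.448, -0.329]
contact_force: [-0.2, -1.8, 5.1]
opening: 0.211
finger_force: 21.3
```

```bash
python3 rec.py log.jsonl; python3 - <<'E'
from fitF import *
fitb(.015)
from plant import vision
S=vision.read_camera("scene");im=S["color"]
cv2.imwrite("pics/s4z.png",cv2.resize(im[150:310,310:470],None,fx=3,fy=3,interpolation=cv2.INTER_CUBIC))
f=C+YS*.009
for a in (30,36,42): print(a,((proj(S,f+.07*(np.cos(np.radians(a))*np.array([0,0,1])+np.sin(np.radians(a))*XS))[0]-[310,150])*3).round())
E
```

```text
t41.20 phi -66.9 tilt -67.5 rad 45.6 F [ 4.01  0.34 -3.59] M [ 0.2    0.445 -0.101] grip 21.3 dq 0.0
sb 0.015 [ 0.182 -1.882  0.193  0.163 -0.018  0.483] a0 -107.9 +- 6.2 heavy now -177.4 psi -69.5
30 [196. 203.]
36 [187. 211.]
42 [179. 219.]
```

View pics/s4z.png

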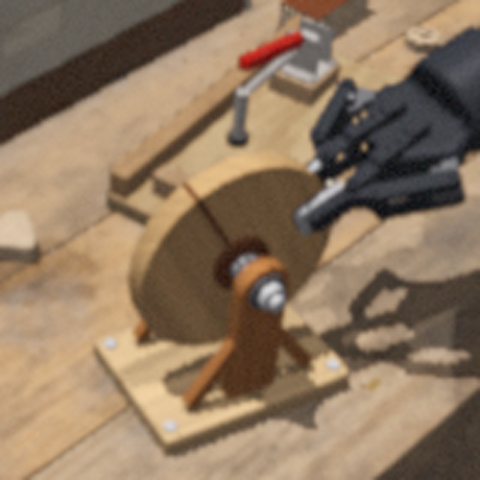

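```bash
python3 - <<'E'
from fitF import *
from plant import vision
S=vision.read_camera("scene")
f=C+YS*.009
def ang(px):
    d=plane(S,px,YS,f)-C; return round(np.degrees(np.arctan2(d@XS,d[2])),1),round(1e3*np.hypot(d@XS,d[2]),1)
z0=lambda u,v:(325+(u-396)/3.3,180+v/3.3); z3=lambda u,v:(310+u/3,150+v/3); z1=lambda u,v:(300+u/3,130+v/3)
print("start",[ang(z0(*p)) for p in [(505,245),(545,225)]])
print("s1",[ang(z1(*p)) for p in [(190,278),(220,296)]])
print("now",[ang(z3(*p)) for p in [(205,208),(193,190),(218,226)]])
def auto(im,rng):
    a=np.radians(np.arange(rng[0],rng[1],.5));r=np.arange(.032,.072,.002)
    P=np.array([[f+rr*(np.cos(t)*np.array([0,0,1])+np.sin(t)*XS) for t in a] for rr in r])
    px=proj(S,P).reshape(len(r),len(a),2).astype(np.float32)
    g=cv2.remap(cv2.cvtColor(im,cv2.COLOR_BGR2GRAY),px[...,0],px[...,1],cv2.INTER_LINEAR).astype(float)
    m=g.mean(0);return np.degrees(a[m.argmin()]).round(1),m.min().round(),np.median(m).round()
print(auto(cv2.imread("pics/scene0.png"),(80,130)),auto(cv2.imread("pics/s1.png"),(35,80)),auto(S["color"],(10,60)))
D=np.degrees
print("psi at 24,25,42,43,44,45,83,84:",[D(psi[i]).round(1) for i in(24,25,42,43,44,45,83,84)])
E
```

```text
start [(np.float64(106.6), np.float64(71.2)), (np.float64(109.9), np.float64(43.9))]
s1 [(np.float64(46.5), np.float64(83.8)), (np.float64(47.5), np.float64(51.1))]
now [(np.float64(27.6), np.float64(61.2)), (np.float64(28.0), np.float64(81.7)), (np.float64(25.9), np.float64(39.3))]
(np.float64(100.5), np.float64(48.0), np.float64(66.0)) (np.float64(50.0), np.float64(50.0), np.float64(78.0)) (np.float64(28.5), np.float64(47.0), np.float64(77.0))
psi at 24,25,42,43,44,45,83,84: [np.float64(-48.1), np.float64(-48.1), np.float64(-139.1), np.float64(-139.5), np.float64(-139.5), np.float64(-133.5), np.float64(-50.4), np.float64(-50.4)]
```

The picture shows the mark at zoomed (190,185), about 28.5 deg from up. It has moved -72 deg from the start, which agrees with the tracked -69.5 deg, so nothing slipped. The heavy side is at -177 ± 6 deg, which is straight down, and the grip is 21 N. Handing in.

```bash
python3 -c "
from plant import ctrl
print(ctrl.sign_off())"
```

```text
the job is handed in; nothing more can be done
None
```

I turned the wheel by hand through well over a sixth of a turn, set the heavy side straight down to within about 6 to 10° and handed in still holding the rim at about 21 N; mid-job a side load pushed the grip up to 28.7 N, over your 25 N limit, for a few seconds.

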